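Clamp a square post to its bench bracket with a U-clamp

ROBOT

A 7-joint arm with a two-finger parallel gripper is mounted at the origin on the work surface. World frame = base frame: x ahead of the robot, y to its left, z up, the work surface at z = 0. Lengths are in mm, angles in degrees, forces in N, time in s.
With the tool pointing down it reaches from about 400 to 875 mm from the base axis. Payload 19.3 kg.
Tool frame: the origin (TCP) lies at the very end of the fingers, on their centre line; the grasp point (between the pads) lies 19 mm behind it; x points along the fingers, y is the direction in which the jaws open and shut, and the axes are right-handed (so a half turn about x gives the same grasp; the last joint's range is limited). The gripper opens to 85 mm and grips with 20 to 120 N. Pads are 22 mm wide; open, the fingers measure 114 mm over their backs; the gripper's body (76 mm by 85 mm) begins 54 mm behind the grasp point. The pads swing forward as they close: fully open they stand 13 mm farther back than shut.
Start: joints at [71.723, 29.874, -2.08, 91.645, 1.215, 58.505, -6.463], TCP at [153.872, -605.753, 201.491] pointing down, gripper open.
Joint ranges: [-166.77, 166.77], [-17.47, 122.26], [-85.68, 81.53], [9.62, 139.38], [-72.42, 252.41], [9.2, 110.78], [-144.41, 144.41]. Speed limits (degrees/s): [108.29, 108.29, 136.94, 136.94, 172.46, 172.46, 172.46].

INTERFACE

Orientations are given as a 3x3 rotation matrix whose columns are the frame's x, y, z axes.
In Python, from rig import r gives the robot as it stands.
- The arm moves only by the tool servo_tool, never from a script. Its argument "commands" is a list of rows, each a list of 7 numbers: the shift along the tool's x, y, z in mm, then the turn, a rotation vector about the tool's x, y, z in rad, then the opening, from 0 (shut) to 1 (fully open). A call has 1 to 10 rows; each row shifts and turns the commanded pose from where the row before left it, along the tool's axes as they then stand; what a row does not reach is not made up. A row lasts 1/12 s, in which the tool goes at most 41.7 mm and 7.16 degrees, less where a joint would pass 70% of its speed; a pose out of reach is approached as far as the arm can. A call is refused whole if a number of a shift passes 41.7 or a number of a turn 0.125, either way. A call with a gripper value outside its range is refused whole. The fingers move at their own pace and stop on an object; "newtons" is the grip in N (left out, the last holds). Time passes only in rows, so rows that do not move let the fingers close. It gives the time, the measured TCP pose, the force and the opening at its end, in the units of the state.
- r.sense(): the state, without advancing time (a new reading comes with each control period).
- r.read_camera(name): name is "side" or "top"; returns a dict with "color" (420x560x3 uint8, red, green, blue), "fx", "fy", "cx", "cy" (pixels), "extrinsics" (4x4, takes a point from world to camera coordinates). Camera axes: x right, y down, z forward; pixel columns grow to the right and rows downward; lengths in mm; the calibration is good to about 2 mm. A picture is of the moment at which its call begins. There is no depth.
- r.hand_in(): hands the job in, once; it reports no verdict.
Trained networks look in the newest picture that a camera, given by its name, has taken for a name from the list of things; names that differ only in an ending like _2 or _b are one class to them, and where a whole thing is asked for, a point or a joint stands for the part that bears it (a point fixed in the world has none). Each returns a list of dicts, best first, with "confidence" (0 to 1); they miss things now and then, are a little off and sometimes report something else, mostly with a low value. They report only what shows in the picture. A call takes as long as a camera call.
- r.cut_out(camera, name): "mask" (420x560 bool, what is visible of it) and "rect" ([left, top, right, bottom] in pixels, round what is visible of it).
The state is a dict: "t": time; "joint_positions": joint angles; "joint_velocities": joint speeds; "tau": joint torques, N m; "tool_pos": TCP position; "tcp_rot": TCP orientation; "ft_force": force on the tool from outside, world axes, zero at the start; "moment": the same for the moment, N m; "gripper_width": finger opening in mm.
Only numpy, scipy, OpenCV 4.12 (cv2) and the standard library are available. Lean on these libraries where they do the work, as an engineer would, in place of code of your own. Each camera call takes 0.05 s, during which the arm holds its last target.

TASK

Lay the square steel tube in the cradle of the raised bench bracket, roughly centred end to end. Then take the U-clamp that fits (the narrower of the two sitting astride the storage rail), pass its legs down either side of the tube and through the two bracket holes, and push it fully home so that its crown rests flat on the tube. Let go, and leave the wider U-clamp and the file where they are.

Things in the scene. Friction and masses are not known exactly. Their poses are not given: they have to be found in the camera images.
- post_mid (a point): Loose post: a plain steel square tube, 40 x 40 mm in section and 200 mm long, about 0.5 kg, lying flat on the bench. The point is its centre, 20 mm above its underside; its x axis runs along its length, z up. Either end may lead.
- clamp_crown (a point): The U-clamp to use, dark steel, 0.3 kg: crown bar 14 mm thick (x), 72 mm long (y), 24 mm tall (z up); two 12 mm round legs with rounded tips hang 80 mm below the crown's underside at y = +-30 mm (inner gap 48 mm). The point is the crown bar's centre, 12 mm above its underside. Starts astride the rail, crown resting on its top (100 mm above the bench). Same either way round.
- wide_crown (a point): The other U-clamp, too wide for the bracket: the same but with a crown 96 mm long and legs centred 42 mm either side. Bystander astride the same rail, 80 mm or more from the first, centre to centre. The point is its crown bar's centre.
- bracket: Blue steel bracket bolted to the bench: level plate 150 (x) by 104 (y) by 10 mm, top 60 mm above the bench, on side walls at y = +-49 mm, open below the holes. Origin at bench level under the plate's centre; x is the direction in which the tube must lie.
- seat (a point): Middle of the bracket plate's top, 60 mm above the bench. Four lugs at x = +-62 mm (22 mm long, 23 mm high, flared outwards at the top) form the cradle, 43 mm wide between y = -21.5 and +21.5 mm, for the 40 mm tube. With the tube seated, its centre is 80 mm and its top 100 mm above the bench; with the clamp home, the crown's centre is at 112 mm.
- hole_left (a point): Centre of the mouth of one hole of the bracket, on the plate's top, 30 mm from the plate's middle along the bracket's +y. Round, 16 mm diameter, chamfered, straight through the plate, for a 12 mm leg.
- hole_right (a point): The same for the other hole, 30 mm along the bracket's -y.
- rail: Blue storage rail bolted to the bench: a level bar 240 mm long (its x), 42 mm wide, 30 mm tall, its top 100 mm above the bench, on a pedestal at each end (feet 110 mm wide). The origin is at bench level under its middle. The clamps sit astride it, crowns across it, up to 75 mm from its middle.
- file_mid (a point): Bystander: a hand file, 290 mm long, orange handle, lying beyond the bracket. The point is in its middle, x along it.
- post: The post's body, origin at the middle of its underside.
- clamp: The narrow U-clamp's body, origin midway between its leg tips.

How it is judged:
By the outcome, as a careful person would: the job done as asked, in the order asked, and still so for the second after the job is handed in, with the robot touching nothing.
It also fails if it takes over 58 s, if anything falls off the work surface, if the arm or the gripper's body presses on something with over 40 N, if the wrist force passes 120 N, or if a joint passes its speed limit or range.

## Working session

There is one attempt and no reset: what is moved stays moved. The work goes in short steps, Python scripts to look and compute and a tool call to move; the robot and the scene stay as the last step left them, time stands still between calls to the robot, and variables do not carry over. Pictures are saved under pics/ and viewed, and the job is handed in when it is done.

Besides the shell and the picture viewer there is one more tool, called after "Emit:" as name(argument=value, ...) on one line, values as JSON. servo_tool: Moves the arm, as the interface text tells. Its arguments: {"type":"object","properties":{"commands":{"type":"array"},"newtons":{"type":"number"}},"required":["commands"]}

```bash
ls; mkdir -p pics; cat > h.py <<'E'
import numpy as np, cv2
from rig import r
def save(n,im): cv2.imwrite('pics/'+n+'.png',im[:,:,::-1])
E
python3 - <<'E'
from h import *
for c in ['top','side']:
    d=r.read_camera(c); save(c+'0',d['color']); print(c,d['fx'],d['fy'],d['cx'],d['cy'],np.round(d['extrinsics'],4).tolist())
    for n in ['post','clamp','wide_crown','bracket','rail','file_mid']:
        for o in r.cut_out(c,n)[:3]: print(n,round(o['confidence'],2),o['rect'],o['mask'].sum())
s=r.sense()
print(s)
E
```

```text
pics
top 482.59901420196303 482.59901420196303 275.75230937938784 210.5506480040955 [[0.0275, -0.9995, -0.0174, -2.0533], [-0.9849, -0.0241, -0.1714, 596.6212], [0.1709, 0.0219, -0.985, 1022.6848], [0.0, 0.0, 0.0, 1.0]]
post 0.57 [386.9, 221.9, 444.2, 307.7] 1972
clamp 0.57 [104.7, 272.3, 149.2, 282.7] 363
clamp 0.47 [105.0, 210.1, 164.0, 224.7] 440
wide_crown 0.7 [384.9, 224.7, 445.5, 307.8] 2154
bracket 0.71 [239.5, 186.3, 324.3, 265.8] 4711
rail 0.91 [108.6, 191.0, 172.7, 305.4] 3332
file_mid 0.88 [204.1, 139.3, 319.7, 156.6] 1158
side 483.06118201588816 483.06118201588816 275.55168701636063 209.74671358631446 [[-0.9925, -0.1197, 0.0243, 579.0458], [-0.0897, 0.5801, -0.8096, 123.5137], [0.0828, -0.8057, -0.5865, 956.3079], [0.0, 0.0, 0.0, 1.0]]
post 0.76 [291.4, 144.7, 370.5, 186.4] 1633
clamp 0.65 [343.9, 316.6, 362.2, 401.4] 898
wide_crown 0.91 [250.9, 294.3, 269.8, 395.1] 1041
bracket 0.6 [242.0, 205.0, 324.9, 275.8] 5101
rail 0.66 [208.4, 318.1, 388.8, 417.2] 7782
file_mid 0.74 [207.8, 319.0, 388.5, 415.7] 7825
file_mid 0.55 [164.5, 203.3, 204.9, 296.6] 1130
{'t': 0.7, 'joint_positions': array([71.72514693, 29.87261087, -2.08010347, 91.64358961,  1.2151209 ,
       58.50450955, -6.46445262]), 'joint_velocities': array([-0.0266011 , -0.05443839, -0.10703306, -0.02943165,  0.05458758,
       -0.01753687, -0.02030837]), 'tau': array([-1.14617331e-03, -9.26658010e+01,  1.97778761e+00, -3.70199060e+01,
        1.80855312e-02,  1.96106717e-03,  5.29191641e-05]), 'tool_pos': array([ 153.85339776, -605.77313124,  201.51237838]), 'tcp_rot': array([[ 4.46926158e-06,  2.46139587e-01, -9.69234390e-01],
       [-2.32502492e-05, -9.69234390e-01, -2.46139587e-01],
       [-1.00000000e+00,  2.36350033e-05,  1.39104472e-06]]), 'ft_force': array([-0.17604206,  0.5350275 , -0.0668849 ]), 'moment': array([ 0.02418352, -0.05505377, -0.01448875]), 'gripper_width': 85.41388512046615}
```

View pics/top0.png

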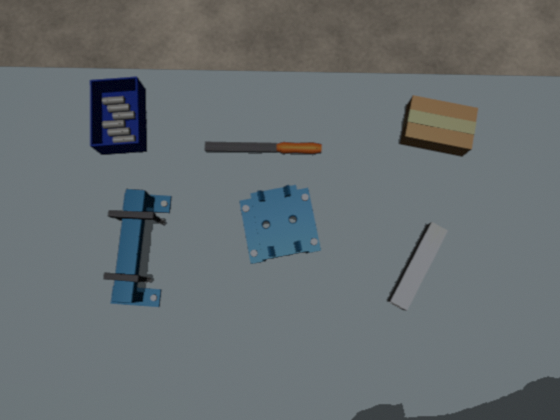

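View pics/side0.png

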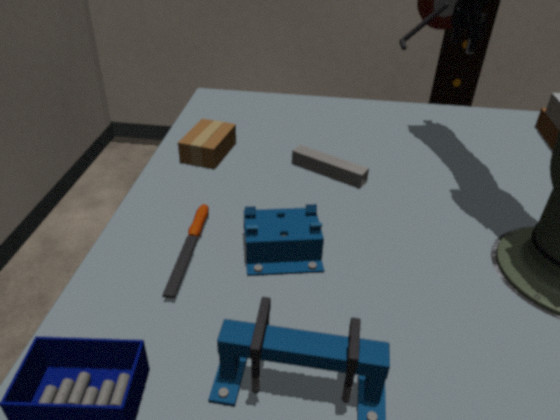

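```bash
cat >> h.py <<'E'
from scipy.optimize import minimize
def cam(c):
    d=r.read_camera(c); return d
def proj(d,P):
    P=np.atleast_2d(P); E=d['extrinsics']; q=P@E[:3,:3].T+E[:3,3]
    return np.c_[d['fx']*q[:,0]/q[:,2]+d['cx'], d['fy']*q[:,1]/q[:,2]+d['cy']]
def unproj(d,uv,z):
    E=d['extrinsics'];R=E[:3,:3];t=E[:3,3]
    c=-R.T@t; v=R.T@np.array([(uv[0]-d['cx'])/d['fx'],(uv[1]-d['cy'])/d['fy'],1])
    return c+v*(z-c[2])/v[2]
def box(cx,cy,cz,lx,ly,lz):
    return np.array([[cx+i*lx/2,cy+j*ly/2,cz+k*lz/2] for i in(-1,1) for j in (-1,1) for k in (-1,1)])
def place(p,B):
    x,y,a=p; c,s=np.cos(a),np.sin(a)
    return np.c_[x+c*B[:,0]-s*B[:,1], y+s*B[:,0]+c*B[:,1], B[:,2]]
SC=4
def sil(d,boxes,p):
    m=np.zeros((420*SC,560*SC),np.uint8)
    for B in boxes:
        uv=proj(d,place(p,B)); h=cv2.convexHull(((uv+0.5)*SC).astype(np.float32)).astype(np.int32)
        cv2.fillConvexPoly(m,h,1)
    return cv2.resize(m.astype(np.float32),(560,420),interpolation=cv2.INTER_AREA)
def fit(ds,masks,boxes,p0,step=(8,8,.1)):
    def cost(p):
        c=0
        for d,M in zip(ds,masks):
            S=sil(d,boxes,p); c+=np.abs(S-M).sum()/M.sum()
        return c
    p0=np.array(p0,float)
    for k in (1,.4,.15):
        sx=np.vstack([p0]+[p0+np.eye(3)[i]*step[i]*k for i in range(3)])
        o=minimize(cost,p0,method='Nelder-Mead',options=dict(initial_simplex=sx,xatol=.02,fatol=1e-4)); p0=o.x
    return o.x,o.fun
POST=[box(0,0,20,200,40,40)]
BR=[box(0,0,55,150,104,10),box(0,49,27,150,6,55),box(0,-49,27,150,6,55)]
E
python3 - <<'E'
from h import *
d=cam('top')
print('post',unproj(d,(418,265),40),'br',unproj(d,(280,225),60),'nar',unproj(d,(127,277),124),'wide',unproj(d,(135,215),124))
im=d['color']
def crop(n,x,y,w,h,k=6):
    save(n,cv2.resize(im[y:y+h,x:x+w],None,fx=k,fy=k,interpolation=cv2.INTER_CUBIC))
crop('c_br',230,175,105,100);crop('c_rail',95,180,90,132,4);crop('c_post',380,215,75,100)
d=cam('side');im=d['color']
crop('s_br',230,190,105,95);crop('s_rail',200,285,200,135,4)
E
```

```text
post [ 484.8293606  -301.86429454   40.        ] br [563.02846621   3.07603008  60.        ] nar [439.22542839 310.85073338 124.        ] wide [567.32266077 304.43248677 124.        ]
```

View pics/c_br.png

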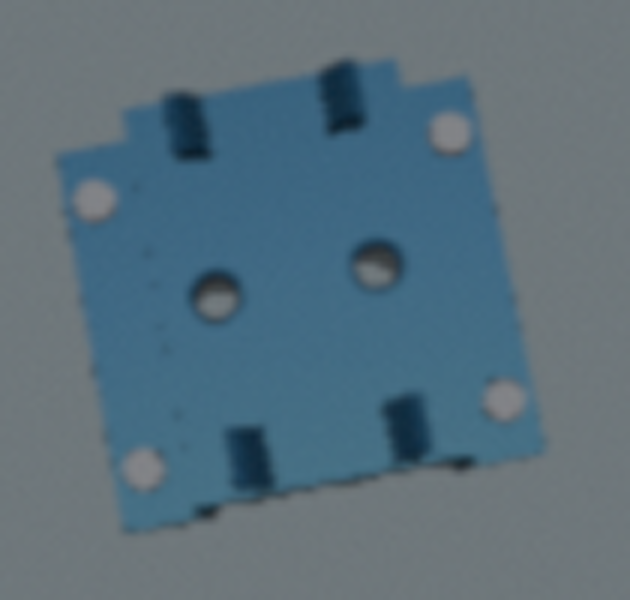

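View pics/c_rail.png

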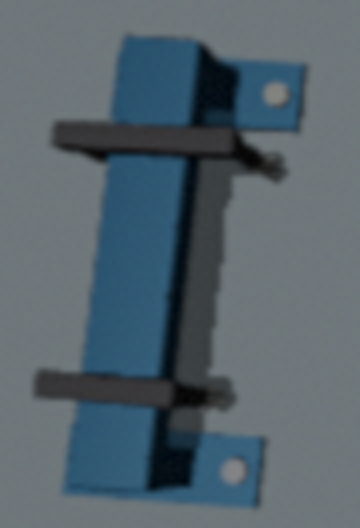

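View pics/c_post.png

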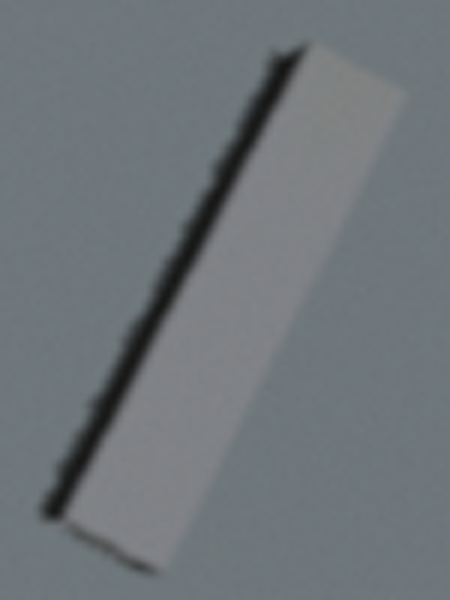

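View pics/s_rail.png

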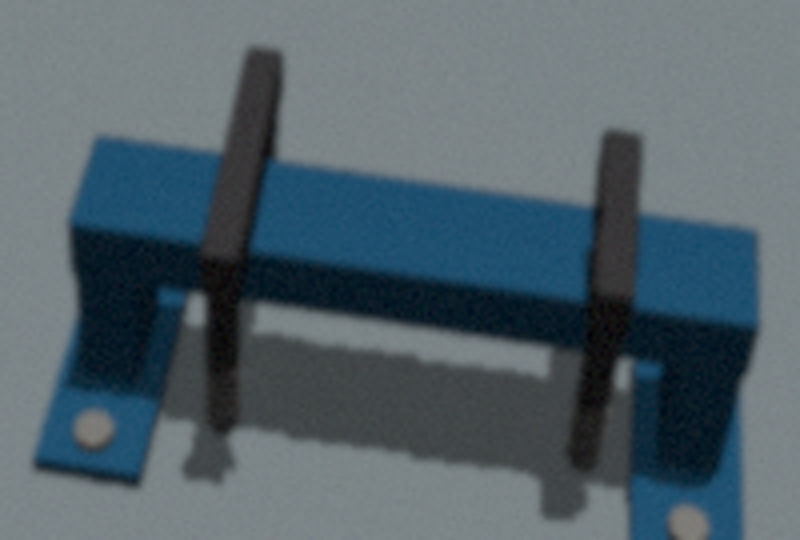

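View pics/s_br.png

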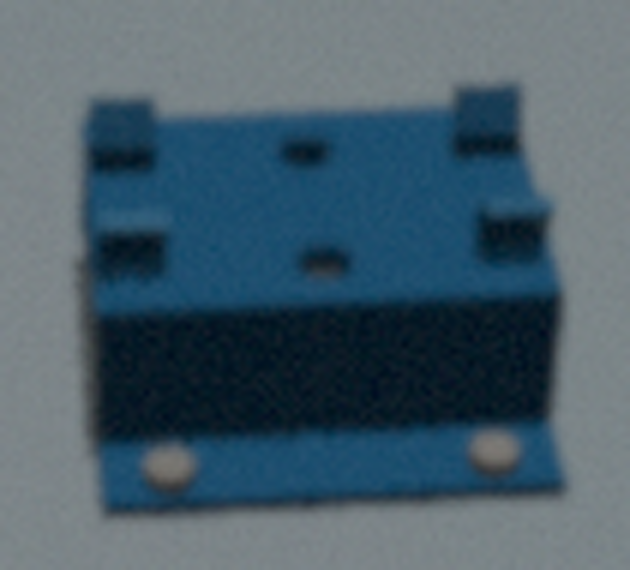

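```bash
cat > fit.py <<'E'
from h import *
from scipy.optimize import least_squares
D={c:cam(c) for c in('top','side')}
def px(c,k,o): c=np.array(c,float); return (c+.5)/k-.5+np.array(o)
def solve(obs,p0):
    def f(p,raw=False):
        res=[]
        for c,uv,P in obs: res.append(proj(D[c],place(p,np.array([P],float)))[0]-uv)
        return np.array(res) if raw else np.ravel(res)
    o=least_squares(f,p0,loss='soft_l1'); print(np.round(o.x[:2],2),np.round(np.degrees(o.x[2]),2)); print(np.round(f(o.x,True),1).tolist()); return o.x
T=lambda c:px(c,6,(230,175)); S=lambda c:px(c,6,(230,190))
print('bracket top / side / both')
bt=[('top',T((216,297)),(0,30,60)),('top',T((377,265)),(0,-30,60)),]
bs=[('side',S((305,152)),(0,-30,60)),('side',S((324,262)),(0,30,60)),('side',S((97,312)),(75,52,60)),('side',S((557,295)),(-75,52,60))]
for o in (bt,bs,bt+bs): pb=solve(o,[563,3,.1])
# yaw from top edges
for z,a,b in ((4,(57,157),(125,530)),(4,(470,77),(545,452)),(60,(125,112),(395,60))):
    A,B=unproj(D['top'],T(a),z),unproj(D['top'],T(b),z); v=A-B; print('yaw',np.degrees(np.arctan2(v[1],v[0])),np.linalg.norm(v))
print('post')
T2=lambda c:px(c,6,(380,215))
pt=[('top',T2(c),(a,b,40)) for c,a,b in (((312,42),100,20),((408,95),100,-20),((162,573),-100,-20),((65,520),-100,20))]
solve(pt,[485,-302,-.4])
m=r.cut_out('side','post')[0]['mask'].astype(np.float32)
mt=r.cut_out('top','post')[0]['mask'].astype(np.float32)
for a in ([D['side']],[m]),([D['top']],[mt]),([D['side'],D['top']],[m,mt]): 
    p,c=fit(*a,POST,[485,-302,-.45]); print(p[:2],np.degrees(p[2]),c)
print('clamp')
T3=lambda c:px(c,4,(95,180)); S3=lambda c:px(c,4,(200,285))
ct=[('top',T3(c),(a,b,124)) for c,a,b in (((37,370),7,36),((36,397),-7,36),((172,405),-7,-36),((172,379),7,-36))]
cs=[('side',S3(c),(a,b,124)) for c,a,b in (((605,132),7,-36),((640,135),-7,-36),((632,297),-7,36),((595,297),7,36))]
for o in (ct,cs,ct+cs): solve(o,[439,311,0])
E
python3 fit.py
```

```text
bracket top / side / both
[570.93   5.47] 12.79
[[0.0, -0.0], [-0.0, 0.0]]
[571.36   6.99] 11.95
[[-0.0, -0.2], [-0.2, -0.2], [-0.6, 0.2], [1.0, 0.1]]
[571.25   6.23] 11.98
[[-0.3, -0.3], [-0.3, 0.0], [0.1, -0.4], [-0.1, -0.4], [-0.4, -0.0], [1.1, -0.2]]
yaw 12.455212413745123 147.42244833442325
yaw 11.984147401416692 149.02197329698672
yaw 102.51118689472614 102.00658483833395
post
[ 484.26 -304.69] -27.96
[[-0.1, 0.0], [0.1, -0.1], [0.2, 0.2], [-0.2, -0.2]]
[ 484.71894991 -305.44814492] -27.957195588708103 0.03000585548579693
[ 485.08590775 -303.51185078] -27.654944022318013 0.05356680601835251
[ 484.81134068 -303.79971011] -28.202718224083785 0.09530166536569595
clamp
[439.78 323.85] -1.9
[[-0.2, -0.1], [-0.8, 0.1], [0.2, 0.2], [0.9, -0.2]]
[439.38 327.43] -2.99
[[-0.6, -0.7], [0.6, -0.0], [0.8, 1.4], [-0.8, -0.3]]
[439.47 325.82] -2.54
[[-1.1, -0.2], [-1.8, -0.0], [-0.8, 0.5], [-0.0, 0.1], [-0.9, -1.6], [0.3, -1.0], [1.0, 0.3], [-0.6, -1.3]]
```

```bash
cat > plan.py <<'E'
import sys
from h import *
from scipy.spatial.transform import Rotation as Ro
def target(yaw): # jaw axis yaw deg, tool down
    a=np.radians(yaw); y=np.array([np.cos(a),np.sin(a),0]); x=np.array([0,0,-1.]); return np.c_[x,y,np.cross(x,y)]
def plan(pos,yaw,n,g,long=0):
    s=r.sense(); p=np.array(s['tool_pos']);R=np.array(s['tcp_rot']); 
    Rt=target(yaw); rv=Ro.from_matrix(R.T@Rt).as_rotvec()
    th=np.linalg.norm(rv)
    if long and th>0: rv=rv/th*(th-2*np.pi)
    st=(np.array(pos)-p)/n
    print('from',np.round(p,1),'jaw',np.round(np.degrees(np.arctan2(R[1,1],R[0,1])),2),'F',np.round(s['ft_force'],1),'w',round(s['gripper_width'],1),'t',s['t'],'j7',round(s['joint_positions'][6],1))
    for k in range(n):
        sh=R.T@st; R=R@Ro.from_rotvec(rv/n).as_matrix()
        print([*np.round(sh,1).tolist(),*np.round(rv/n,4).tolist(),g],end=',\n')
if __name__=='__main__':
    a=[float(v) for v in sys.argv[1:]]; plan(a[:3],a[3],int(a[4]),a[5],*(a[6:7]))
E
python3 plan.py 484.5 -305 150 62 22 1
```

```text
from [ 153.9 -605.7  201.5] jaw -75.75 F [-0.2  0.5  0.5] w 85.9 t 1.0 j7 -6.5
[2.3, -9.5, -17.9, -0.1093, -0.0, -0.0, 1.0],
[2.3, -7.5, -18.9, -0.1093, -0.0, -0.0, 1.0],
[2.3, -5.4, -19.6, -0.1093, -0.0, -0.0, 1.0],
[2.3, -3.3, -20.1, -0.1093, -0.0, -0.0, 1.0],
[2.3, -1.1, -20.3, -0.1093, -0.0, -0.0, 1.0],
[2.3, 1.2, -20.3, -0.1093, -0.0, -0.0, 1.0],
[2.3, 3.4, -20.0, -0.1093, -0.0, -0.0, 1.0],
[2.3, 5.5, -19.5, -0.1093, -0.0, -0.0, 1.0],
[2.3, 7.6, -18.8, -0.1093, -0.0, -0.0, 1.0],
[2.3, 9.6, -17.9, -0.1093, -0.0, -0.0, 1.0],
[2.3, 11.5, -16.7, -0.1093, -0.0, -0.0, 1.0],
[2.3, 13.3, -15.4, -0.1093, -0.0, -0.0, 1.0],
[2.3, 14.9, -13.8, -0.1093, -0.0, -0.0, 1.0],
[2.3, 16.3, -12.1, -0.1093, -0.0, -0.0, 1.0],
[2.3, 17.5, -10.3, -0.1093, -0.0, -0.0, 1.0],
[2.3, 18.5, -8.3, -0.1093, -0.0, -0.0, 1.0],
[2.3, 19.3, -6.2, -0.1093, -0.0, -0.0, 1.0],
[2.3, 19.9, -4.1, -0.1093, -0.0, -0.0, 1.0],
[2.3, 20.2, -1.9, -0.1093, -0.0, -0.0, 1.0],
[2.3, 20.3, 0.3, -0.1093, -0.0, -0.0, 1.0],
[2.3, 20.2, 2.5, -0.1093, -0.0, -0.0, 1.0],
[2.3, 19.8, 4.7, -0.1093, -0.0, -0.0, 1.0],
```

Emit:
servo_tool(commands=[[2.3, -9.5, -17.9, -0.109, 0, 0, 1], [2.3, -7.5, -18.9, -0.109, 0, 0, 1], [2.3, -5.4, -19.6, -0.109, 0, 0, 1], [2.3, -3.3, -20.1, -0.109, 0, 0, 1], [2.3, -1.1, -20.3, -0.109, 0, 0, 1], [2.3, 1.2, -20.3, -0.109, 0, 0, 1], [2.3, 3.4, -20, -0.109, 0, 0, 1], [2.3, 5.5, -19.5, -0.109, 0, 0, 1], [2.3, 7.6, -18.8, -0.109, 0, 0, 1], [2.3, 9.6, -17.9, -0.109, 0, 0, 1]])

```text
t: 1.83
tool_pos: [305.0, -468.7, 178.5]
tcp_rot: [[0.0, 0.974, -0.225], [-0.0, -0.225, -0.974], [-1.0, 0.0, 0.0]]
ft_force: [-0.4, -0.5, -0.6]
gripper_width: 85.3
```

Emit:
servo_tool(commands=[[2.3, 11.5, -16.7, -0.109, 0, 0, 1], [2.3, 13.3, -15.4, -0.109, 0, 0, 1], [2.3, 14.9, -13.8, -0.109, 0, 0, 1], [2.3, 16.3, -12.1, -0.109, 0, 0, 1], [2.3, 17.5, -10.3, -0.109, 0, 0, 1], [2.3, 18.5, -8.3, -0.109, 0, 0, 1], [2.3, 19.3, -6.2, -0.109, 0, 0, 1], [2.3, 19.9, -4.1, -0.109, 0, 0, 1], [2.3, 20.2, -1.9, -0.109, 0, 0, 1], [2.3, 20.3, 0.3, -0.109, 0, 0, 1]])

```text
t: 2.67
tool_pos: [455.7, -332.7, 155.5]
tcp_rot: [[0.0, 0.65, 0.76], [-0.0, 0.76, -0.65], [-1.0, -0.0, 0.0]]
ft_force: [-0.3, 0.1, 1.0]
gripper_width: 85.4
```

```bash
python3 plan.py 484.5 -305 80 62 5 1
```

```text
from [ 455.7 -332.7  155.5] jaw 49.45 F [-0.3  0.1  1. ] w 85.4 t 2.6667 j7 60.1
[15.1, 8.0, 0.8, -0.0438, 0.0001, 0.0, 1.0],
[15.1, 7.9, 1.1, -0.0438, 0.0001, 0.0, 1.0],
[15.1, 7.9, 1.5, -0.0438, 0.0001, 0.0, 1.0],
[15.1, 7.8, 1.8, -0.0438, 0.0001, 0.0, 1.0],
[15.1, 7.7, 2.1, -0.0438, 0.0001, 0.0, 1.0],
```

Emit:
servo_tool(commands=[[15.1, 8.0, 0.8, -0.0438, 0, 0, 1], [15.1, 7.9, 1.1, -0.0438, 0, 0, 1], [15.1, 7.9, 1.5, -0.0438, 0, 0, 1], [15.1, 7.8, 1.8, -0.0438, 0, 0, 1], [15.1, 7.7, 2.1, -0.0438, 0, 0, 1], [20, 0, 0, 0, 0, 0, 1], [20, 0, 0, 0, 0, 0, 1], [15, 0, 0, 0, 0, 0, 1], [13, 0, 0, 0, 0, 0, 1], [0, 0, 0, 0, 0, 0, 1]])

```text
t: 3.5
tool_pos: [482.1, -305.2, 8.9]
tcp_rot: [[-0.004, 0.475, 0.88], [0.002, 0.88, -0.475], [-1.0, -0.0, -0.004]]
ft_force: [-0.6, 0.4, -0.3]
gripper_width: 85.3
```

Emit:
servo_tool(commands=[[0, 0, 0, 0, 0, 0, 0], [0, 0, 0, 0, 0, 0, 0], [0, 0, 0, 0, 0, 0, 0], [0, 0, 0, 0, 0, 0, 0], [0, 0, 0, 0, 0, 0, 0], [0, 0, 0, 0, 0, 0, 0], [0, 0, 0, 0, 0, 0, 0], [0, 0, 0, 0, 0, 0, 0]], newtons=60)

```text
t: 4.17
tool_pos: [484.0, -305.7, 12.1]
tcp_rot: [[0.0, 0.474, 0.881], [-0.0, 0.881, -0.474], [-1.0, -0.0, 0.0]]
ft_force: [0.8, 0.6, -0.6]
gripper_width: 0.3
```

```bash
python3 plan.py 484.5 -305 160 62 1 0
```

```text
from [ 484.  -305.7   12.1] jaw 61.7 F [ 0.8  0.6 -0.6] w 0.3 t 4.1667 j7 58.9
[-147.9, 0.8, 0.1, -0.0052, 0.0001, 0.0, 0.0],
```

```bash
python3 - <<'E'
from h import *
for c in ['top','side']:
    d=cam(c); save(c+'1',d['color'])
E
```

```text
(no output)
```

View pics/top1.png

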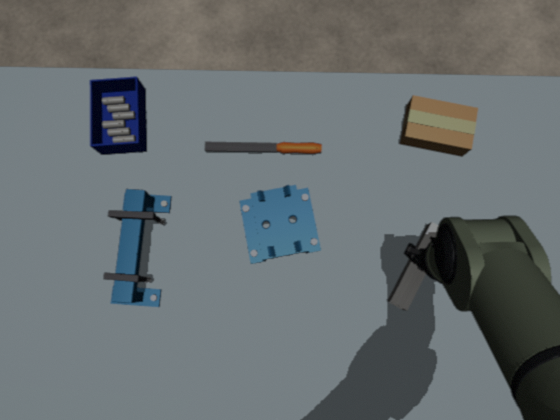

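View pics/side1.png

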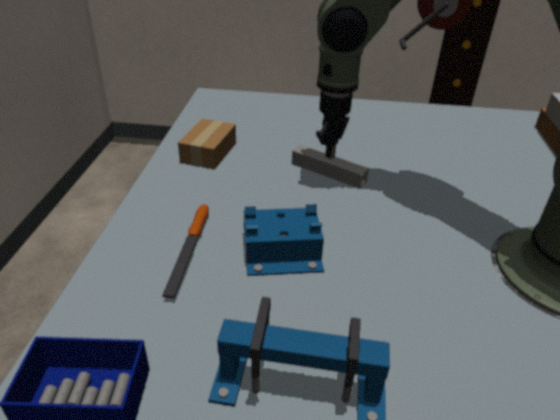

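```bash
python3 - <<'E'
from h import *
im=cv2.imread('pics/side1.png')[100:200,270:400]; im2=cv2.imread('pics/top1.png')[210:320,370:470]
cv2.imwrite('pics/z1.png',cv2.resize(im,None,fx=6,fy=6,interpolation=2)); cv2.imwrite('pics/z2.png',cv2.resize(im2,None,fx=5,fy=5,interpolation=2))
s=r.sense();print(s['tool_pos'],s['gripper_width'],s['ft_force'])
E
```

```text
[ 483.98519877 -305.6876825    12.02064877] 0.10898951346184066 [-0.38830937  1.08437488  0.48228985]
```

View pics/z1.png

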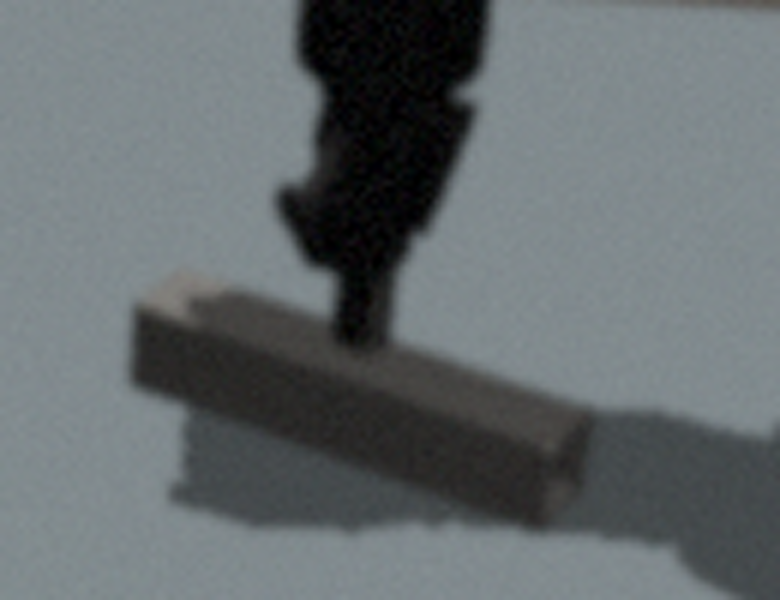

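View pics/z2.png

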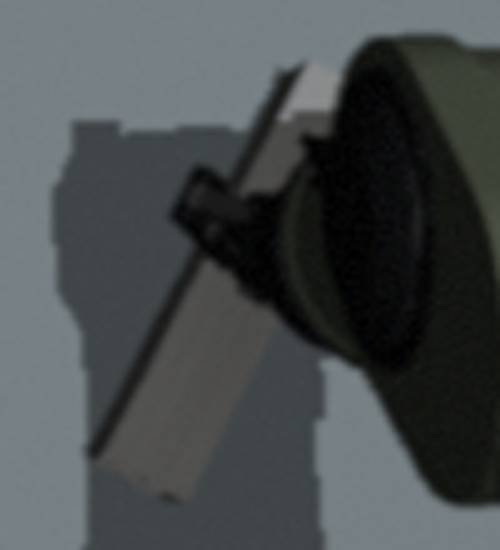

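```bash
python3 - <<'E'
from h import *
s=r.sense();p=s['tool_pos']
for c in ('side','top'):
    d=cam(c)
    for z in (0,12,20,30,40,50,60): print(c,z,proj(d,[p[0],p[1],p[2]-12+z]))
    o=r.cut_out(c,'post')
    if o:
        m=o[0]['mask'].astype(np.float32); print(o[0]['confidence'],fit([d],[m],POST,[485,-305,-.49]))
        for z in(0,20,40):
          pass
print(s['joint_positions'])
E
```

```text
side 0 [[328.13144615 171.93061318]]
side 12 [[328.54487858 167.91723574]]
side 20 [[328.82312691 165.21615219]]
side 30 [[329.1739348  161.81069981]]
side 40 [[329.52811809 158.37248087]]
side 50 [[329.88572573 154.90102017]]
side 60 [[330.24680763 151.39583328]]
0.59 (array([ 484.82265563, -305.80469988,   -0.48484509]), np.float64(0.054711245000362396))
top 0 [[414.90469678 266.47534491]]
top 12 [[416.32535861 266.17028035]]
top 20 [[417.28975943 265.96319059]]
top 30 [[418.51525275 265.70003537]]
top 40 [[419.76353811 265.43198591]]
top 50 [[421.03525733 265.15890441]]
top 60 [[422.33107652 264.88064783]]
0.67 (array([ 4.84647675e+02, -3.02973191e+02, -4.81982334e-01]), np.float64(0.6041015386581421))
[ 48.29321123  43.54027957 -31.50295663 105.87696822  33.85920339
  40.2507453   58.93071126]
```

Emit:
servo_tool(commands=[[-20, 0, 0, 0, 0, 0, 0], [-20, 0, 0, 0, 0, 0, 0], [-20, 0, 0, 0, 0, 0, 0], [-18, 0, 0, 0, 0, 0, 0], [0, 0, 0, 0, 0, 0, 0], [0, 0, 0, 0, 0, 0, 0]])

```text
t: 4.97
tool_pos: [484.3, -306.0, 90.7]
tcp_rot: [[0.001, 0.474, 0.88], [-0.001, 0.88, -0.474], [-1.0, -0.0, 0.002]]
ft_force: [-0.8, -0.9, 0.7]
gripper_width: 0.0
```

```bash
python3 - <<'E'
from h import *
s=r.sense();p=s['tool_pos']; print(p,s['gripper_width'])
d=cam('side'); print(proj(d,p)); im=d['color'].copy()[60:200,270:400]
save('z3',cv2.resize(im,None,fx=4,fy=4,interpolation=2))
im=cam('top')['color'][210:320,370:470]
save('z4',cv2.resize(im,None,fx=5,fy=5,interpolation=2))
E
```

```text
[ 484.32464553 -306.023993     90.71252013] 0.028714527767920293
[[331.24278835 140.34772925]]
```

View pics/z3.png

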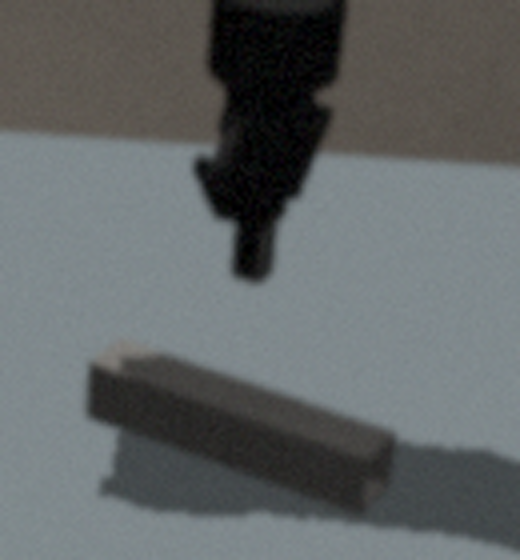

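View pics/z4.png

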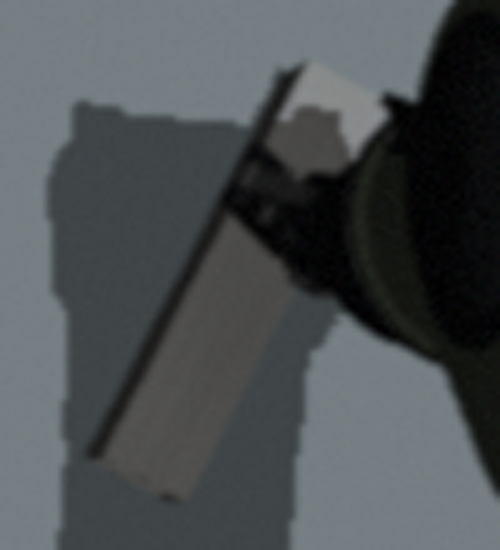

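```bash
python3 - <<'E'
from h import *
s=r.sense();p=s['tool_pos']
d=cam('top');print('campos',-d['extrinsics'][:3,:3].T@d['extrinsics'][:3,3])
u=lambda z:(proj(d,[p[0],p[1],z])[0]-[370,210])*5
for z in (90,120,140,160,180): print(z,u(z))
im=d['color'][190:330,350:490].astype(float); im=np.clip(im*3,0,255).astype(np.uint8)
save('z5',cv2.resize(im,None,fx=4,fy=4,interpolation=2))
d=cam('side');im=d['color'][60:200,270:400].astype(float); im=np.clip(im*3,0,255).astype(np.uint8)
save('z6',cv2.resize(im,None,fx=4,fy=4,interpolation=2))
E
```

```text
campos [ 412.90316642  -10.00183558 1109.61984095]
90 [281.72697863 270.99070927]
120 [303.13712365 266.42027301]
140 [318.14228098 263.21711324]
160 [333.77571316 259.87983527]
180 [350.07772333 256.39983556]
```

View pics/z5.png

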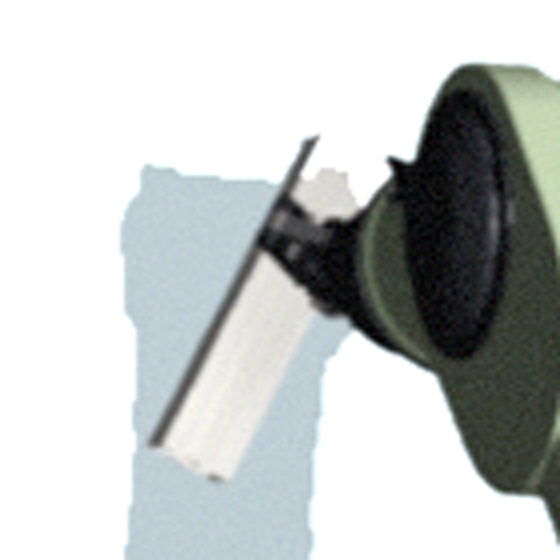

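View pics/z6.png

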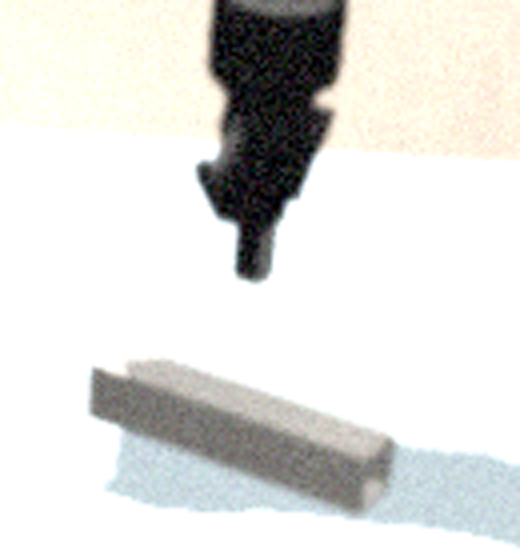

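Emit:
servo_tool(commands=[[20, 0, 0, 0, 0, 0, 0], [20, 0, 0, 0, 0, 0, 0], [20, 0, 0, 0, 0, 0, 0], [14, 0, 0, 0, 0, 0, 0], [0, 0, 0, 0, 0, 0, 0], [0, 0, 0, 0, 0, 0, 0]])

```text
t: 5.67
tool_pos: [483.8, -305.2, 15.6]
tcp_rot: [[-0.001, 0.474, 0.881], [0.001, 0.881, -0.474], [-1.0, 0.0, -0.001]]
ft_force: [0.9, -0.1, 1.1]
gripper_width: 0.1
```

Emit:
servo_tool(commands=[[2, 0, 0, 0, 0, 0, 0], [2, 0, 0, 0, 0, 0, 0], [0, 0, 0, 0, 0, 0, 0]])

```text
t: 5.92
tool_pos: [484.2, -305.9, 12.4]
tcp_rot: [[0.001, 0.474, 0.88], [-0.001, 0.88, -0.474], [-1.0, -0.0, 0.001]]
ft_force: [0.1, 0.2, 0.8]
gripper_width: -0.1
```

Emit:
servo_tool(commands=[[1, 0, 0, 0, 0, 0, 0], [0, 0, 0, 0, 0, 0, 0]])

```text
t: 6.08
tool_pos: [484.1, -305.8, 11.2]
tcp_rot: [[0.0, 0.474, 0.88], [-0.0, 0.88, -0.474], [-1.0, -0.0, 0.0]]
ft_force: [-0.3, -0.6, -0.2]
gripper_width: -0.1
```

Emit:
servo_tool(commands=[[1, 0, 0, 0, 0, 0, 0], [0, 0, 0, 0, 0, 0, 0]])

```text
t: 6.25
tool_pos: [484.2, -305.8, 10.4]
tcp_rot: [[0.0, 0.474, 0.881], [-0.0, 0.881, -0.474], [-1.0, -0.0, 0.0]]
ft_force: [-0.9, -0.5, 3.6]
gripper_width: 0.1
```

Emit:
servo_tool(commands=[[1, 0, 0, 0, 0, 0, 0], [0, 0, 0, 0, 0, 0, 0]])

```text
t: 6.42
tool_pos: [484.2, -305.8, 10.2]
tcp_rot: [[0.0, 0.474, 0.88], [-0.001, 0.88, -0.474], [-1.0, -0.001, 0.001]]
ft_force: [-7.0, 2.8, 23.7]
gripper_width: -0.3
```

Emit:
servo_tool(commands=[[-20, 0, 0, 0, 0, 0, 1], [-15, 0, 0, 0, 0, 0, 1], [0, 0, 0, 0, 0, 0, 1], [0, 0, 0, 0, 0, 0, 1], [0, 0, 0, 0, 0, 0, 1], [0, 0, 0, 0, 0, 0, 1]])

```text
t: 6.92
tool_pos: [483.6, -305.5, 43.3]
tcp_rot: [[-0.001, 0.474, 0.881], [0.001, 0.881, -0.474], [-1.0, 0.0, -0.001]]
ft_force: [-0.1, -0.0, 0.7]
gripper_width: 72.5
```

```bash
python3 plan.py 484.5 -305.3 -20 62 4 1;python3 - <<'E'
from h import *
d=cam('side');im=d['color'][60:200,270:400].astype(float); im=np.clip(im*3,0,255).astype(np.uint8)
save('z7',cv2.resize(im,None,fx=4,fy=4,interpolation=2))
E
```

```text
from [ 483.6 -305.5   43.3] jaw 61.7 F [-0.1 -0.   0.7] w 72.5 t 6.9167 j7 60.7
[15.8, 0.1, 0.2, -0.0013, -0.0002, -0.0, 1.0],
[15.8, 0.1, 0.2, -0.0013, -0.0002, -0.0, 1.0],
[15.8, 0.1, 0.2, -0.0013, -0.0002, -0.0, 1.0],
[15.8, 0.1, 0.2, -0.0013, -0.0002, -0.0, 1.0],
```

View pics/z7.png

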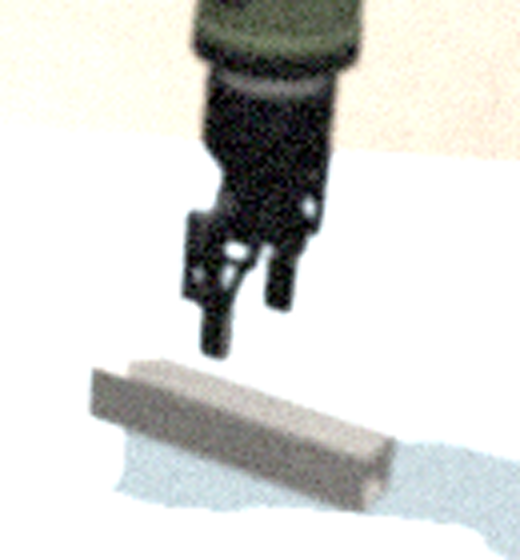

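Emit:
servo_tool(commands=[[16, 0, 0, 0, 0, 0, 1], [16, 0, 0, 0, 0, 0, 1], [15, 0, 0, 0, 0, 0, 1], [10, 0, 0, 0, 0, 0, 1], [6, 0, 0, 0, 0, 0, 1], [0, 0, 0, 0, 0, 0, 1], [0, 0, 0, 0, 0, 0, 1]])

```text
t: 7.55
tool_pos: [484.1, -305.5, -18.9]
tcp_rot: [[-0.0, 0.474, 0.881], [0.0, 0.881, -0.474], [-1.0, 0.0, -0.0]]
ft_force: [0.1, 0.3, 0.1]
gripper_width: 85.3
```

Emit:
servo_tool(commands=[[0, 0, 0, 0, 0, 0, 0], [0, 0, 0, 0, 0, 0, 0], [0, 0, 0, 0, 0, 0, 0], [0, 0, 0, 0, 0, 0, 0], [0, 0, 0, 0, 0, 0, 0], [0, 0, 0, 0, 0, 0, 0]], newtons=60)

```text
t: 8.05
tool_pos: [484.7, -305.4, -18.2]
tcp_rot: [[0.001, 0.474, 0.881], [-0.0, 0.881, -0.474], [-1.0, 0.001, 0.001]]
ft_force: [-0.4, 3.3, 9.9]
gripper_width: 39.1
```

Emit:
servo_tool(commands=[[-15, 0, 0, 0, 0, 0, 0], [-25, 0, 0, 0, 0, 0, 0], [-25, 0, 0, 0, 0, 0, 0], [-25, 0, 0, 0, 0, 0, 0], [-20, 0, 0, 0, 0, 0, 0], [-8, 0, 0, 0, 0, 0, 0], [0, 0, 0, 0, 0, 0, 0]])

```text
t: 8.63
tool_pos: [484.5, -306.2, 100.4]
tcp_rot: [[0.002, 0.474, 0.88], [-0.001, 0.88, -0.474], [-1.0, -0.0, 0.002]]
ft_force: [-0.3, -1.0, -5.2]
gripper_width: 39.0
```

```bash
python3 plan.py 571.2 6.2 100 102.2 16 0;python3 - <<'E'
from h import *
d=cam('side');im=d['color'][60:200,270:400].astype(float); im=np.clip(im*3,0,255).astype(np.uint8)
save('z8',cv2.resize(im,None,fx=4,fy=4,interpolation=2))
E
```

```text
from [ 484.5 -306.2  100.4] jaw 61.68 F [-0.3 -1.  -5.2] w 39.0 t 8.6333 j7 63.8
[0.0, 19.8, -4.5, -0.0442, 0.0001, 0.0001, 0.0],
[0.0, 19.9, -3.6, -0.0442, 0.0001, 0.0001, 0.0],
[0.0, 20.1, -2.7, -0.0442, 0.0001, 0.0001, 0.0],
[0.0, 20.2, -1.8, -0.0442, 0.0001, 0.0001, 0.0],
[0.0, 20.2, -0.9, -0.0442, 0.0001, 0.0001, 0.0],
[0.0, 20.3, -0.1, -0.0442, 0.0001, 0.0001, 0.0],
[0.0, 20.2, 0.8, -0.0442, 0.0001, 0.0001, 0.0],
[0.0, 20.2, 1.7, -0.0442, 0.0001, 0.0001, 0.0],
[0.0, 20.1, 2.6, -0.0442, 0.0001, 0.0001, 0.0],
[0.0, 20.0, 3.5, -0.0442, 0.0001, 0.0001, 0.0],
[0.0, 19.8, 4.4, -0.0442, 0.0001, 0.0001, 0.0],
[0.0, 19.6, 5.3, -0.0442, 0.0001, 0.0001, 0.0],
[0.0, 19.3, 6.1, -0.0442, 0.0001, 0.0001, 0.0],
[0.0, 19.0, 7.0, -0.0442, 0.0001, 0.0001, 0.0],
[0.0, 18.7, 7.8, -0.0442, 0.0001, 0.0001, 0.0],
[0.0, 18.3, 8.6, -0.0442, 0.0001, 0.0001, 0.0],
```

View pics/z8.png

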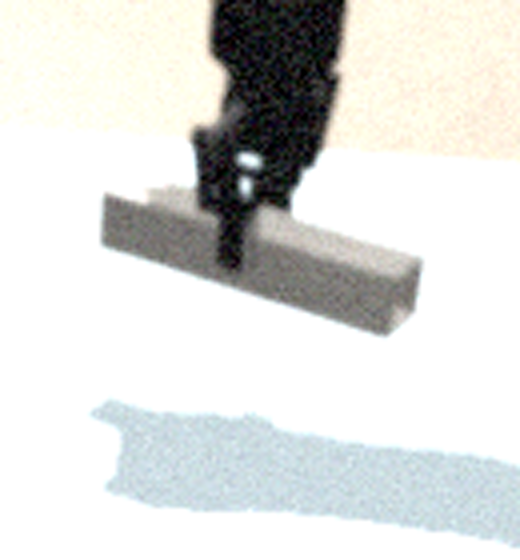

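Emit:
servo_tool(commands=[[0, 19.8, -4.5, -0.0442, 0, 0, 0], [0, 19.9, -3.6, -0.0442, 0, 0, 0], [0, 20.1, -2.7, -0.0442, 0, 0, 0], [0, 20.2, -1.8, -0.0442, 0, 0, 0], [0, 20.2, -0.9, -0.0442, 0, 0, 0], [0, 20.3, -0.1, -0.0442, 0, 0, 0], [0, 20.2, 0.8, -0.0442, 0, 0, 0], [0, 20.2, 1.7, -0.0442, 0, 0, 0], [0, 20.1, 2.6, -0.0442, 0, 0, 0], [0, 20, 3.5, -0.0442, 0, 0, 0]])

```text
t: 9.52
tool_pos: [537.6, -107.8, 97.8]
tcp_rot: [[-0.002, 0.047, 0.999], [0.001, 0.999, -0.047], [-1.0, 0.001, -0.002]]
ft_force: [0.3, -0.2, -5.6]
gripper_width: 39.0
```

Emit:
servo_tool(commands=[[0, 19.8, 4.4, -0.0442, 0, 0, 0], [0, 19.6, 5.3, -0.0442, 0, 0, 0], [0, 19.3, 6.1, -0.0442, 0, 0, 0], [0, 19, 7, -0.0442, 0, 0, 0], [0, 18.7, 7.8, -0.0442, 0, 0, 0], [0, 18.3, 8.6, -0.0442, 0, 0, 0], [0, 0, 0, 0, 0, 0, 0], [0, 0, 0, 0, 0, 0, 0], [0, 0, 0, 0, 0, 0, 0]])

```text
t: 10.27
tool_pos: [569.8, 7.2, 98.0]
tcp_rot: [[-0.002, -0.213, 0.977], [0.0, 0.977, 0.213], [-1.0, 0.0, -0.002]]
ft_force: [0.5, -0.6, -6.2]
gripper_width: 38.7
```

```bash
python3 plan.py 571.2 6.2 75 102.2 3 0;python3 - <<'E'
from h import *
for c,(a,b,e,f) in dict(side=(120,290,210,350),top=(140,300,210,350)).items():
    d=cam(c);im=d['color'][a:b,e:f].astype(float); im=np.clip(im*2.2,0,255).astype(np.uint8)
    save('y1'+c,cv2.resize(im,None,fx=5 if c=='side' else 4,fy=5 if c=='side' else 4,interpolation=2)[:600])
    o=r.cut_out(c,'post'); 
    for q in o[:2]: print(c,q['confidence'],q['rect'])
    if o and c=='side':
        B=[box(0,0,20+118,200,40,40)]; p,f=fit([d],[o[0]['mask'].astype(np.float32)],B,[571,6,.213]); print(p,np.degrees(p[2]),f)
E
```

```text
from [569.8   7.2  98. ] jaw 102.29 F [ 0.5 -0.6 -6.2] w 38.7 t 10.2667 j7 65.1
[7.7, -0.4, 0.4, 0.0005, -0.0005, -0.0001, 0.0],
[7.7, -0.4, 0.4, 0.0005, -0.0005, -0.0001, 0.0],
[7.7, -0.4, 0.4, 0.0005, -0.0005, -0.0001, 0.0],
side 0.96 [231.7, 173.0, 340.4, 205.1]
[5.68357007e+02 7.40206708e+00 2.30411902e-01] 13.201629519185015 0.17879629135131836
top 0.74 [273.9, 242.8, 290.7, 267.7]
```

View pics/y1side.png

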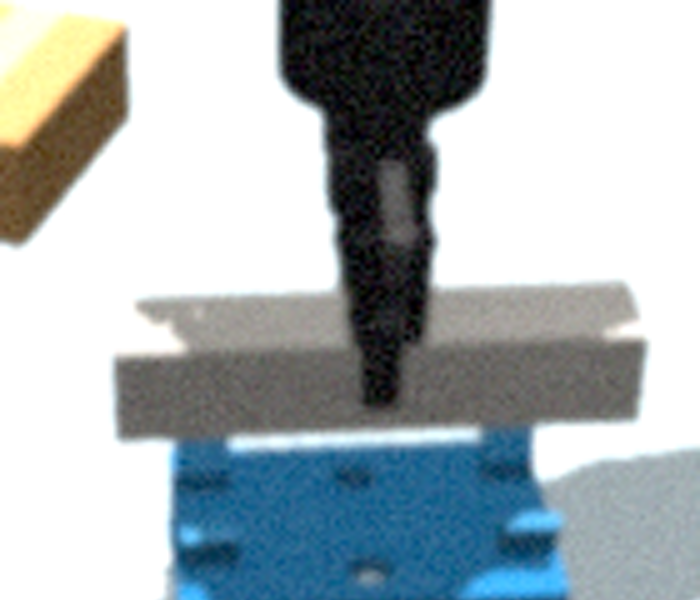

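View pics/y1top.png

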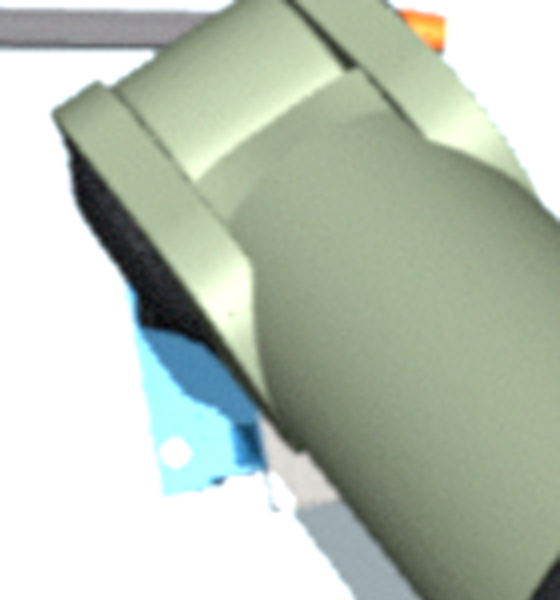

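```bash
cat > s2.py <<'E'
from fit import *
print('-----')
for zb in (114,116,118):
    S=lambda c:px(c,5,(210,120))
    ob=[('side',S(c),(a,b,z+zb)) for c,a,b,z in (((114,355),100,20,40),((120,438),100,20,0),((646,340),-100,20,40),((638,418),-100,20,0),((137,300),100,-20,40),((628,283),-100,-20,40))]
    solve(ob,[571,6,.21])
E
python3 s2.py | sed '1,/-----/d'
```

```text
[568.1    2.22] 12.3
[[0.1, -0.2], [-0.5, 0.9], [0.9, -0.7], [0.4, 1.2], [-5.0, -0.9], [0.3, -0.6]]
[567.89   5.1 ] 12.43
[[-0.1, -0.2], [-0.7, 1.0], [1.1, -0.8], [0.6, 1.1], [-5.2, -0.9], [0.5, -0.7]]
[567.66   7.96] 12.55
[[-0.3, -0.2], [-0.9, 1.1], [1.3, -0.9], [0.8, 1.1], [-5.4, -0.9], [0.6, -0.9]]
```

```bash
python3 plan.py 572.8 7.0 68 102.2 3 0
```

```text
from [570.5   6.5  99. ] jaw 102.2 F [ 0.1 -0.5 -6.2] w 38.6 t 10.6667 j7 65.1
[10.3, 0.0, 0.8, -0.0, 0.0, 0.0, 0.0],
[10.3, 0.0, 0.8, -0.0, 0.0, 0.0, 0.0],
[10.3, 0.0, 0.8, -0.0, 0.0, 0.0, 0.0],
```

Emit:
servo_tool(commands=[[10, 0, 0.8, 0, 0, 0, 0], [10, 0, 0.8, 0, 0, 0, 0], [7, 0, 0.8, 0, 0, 0, 0], [3, 0, 0, 0, 0, 0, 0], [0, 0, 0, 0, 0, 0, 0], [0, 0, 0, 0, 0, 0, 0], [0, 0, 0, 0, 0, 0, 0]])

```text
t: 11.25
tool_pos: [573.1, 7.4, 69.2]
tcp_rot: [[0.0, -0.212, 0.977], [0.0, 0.977, 0.212], [-1.0, 0.0, 0.0]]
ft_force: [0.5, 0.4, -5.8]
gripper_width: 38.9
```

```bash
python3 - <<'E'
from h import *
print(r.sense()['tool_pos'])
for c,(a,b,e,f) in dict(side=(140,290,210,350)).items():
    d=cam(c);im=d['color'][a:b,e:f].astype(float); im=np.clip(im*2.2,0,255).astype(np.uint8)
    save('y2'+c,cv2.resize(im,None,fx=4,fy=4,interpolation=2)[:600])
E
```

```text
[573.05185404   7.43083165  69.20640251]
```

View pics/y2side.png

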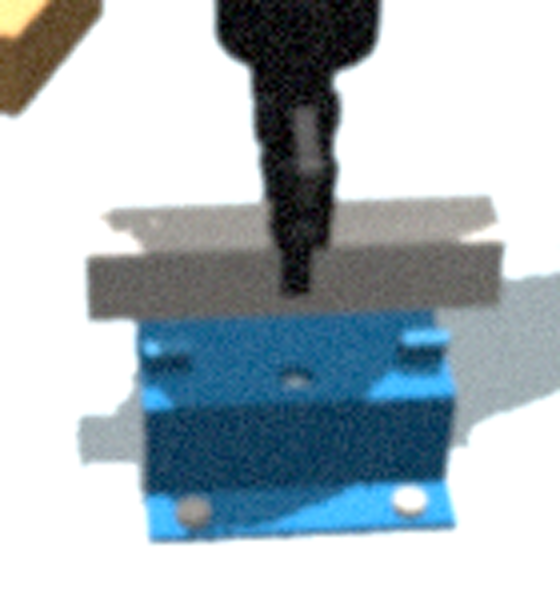

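Emit:
servo_tool(commands=[[3, 0, 0, 0, 0, 0, 0], [3, 0, 0, 0, 0, 0, 0], [3, 0, 0, 0, 0, 0, 0], [0, 0, 0, 0, 0, 0, 0]])

```text
t: 11.63
tool_pos: [572.6, 7.2, 59.4]
tcp_rot: [[-0.001, -0.212, 0.977], [-0.0, 0.977, 0.212], [-1.0, 0.0, -0.001]]
ft_force: [0.4, 0.7, -5.8]
gripper_width: 39.1
```

Emit:
servo_tool(commands=[[3, 0, 0, 0, 0, 0, 0], [3, 0, 0, 0, 0, 0, 0], [0, 0, 0, 0, 0, 0, 0]])

```text
t: 11.88
tool_pos: [572.6, 7.3, 53.4]
tcp_rot: [[-0.001, -0.212, 0.977], [0.0, 0.977, 0.212], [-1.0, 0.0, -0.001]]
ft_force: [0.1, -0.3, -5.7]
gripper_width: 39.0
```

In the cradle, no contact so far.

Emit:
servo_tool(commands=[[3, 0, 0, 0, 0, 0, 0], [3, 0, 0, 0, 0, 0, 0], [2, 0, 0, 0, 0, 0, 0], [0, 0, 0, 0, 0, 0, 0]])

```text
t: 12.22
tool_pos: [572.7, 7.3, 45.5]
tcp_rot: [[-0.001, -0.212, 0.977], [0.0, 0.977, 0.212], [-1.0, 0.0, -0.001]]
ft_force: [0.5, -0.0, -6.4]
gripper_width: 39.2
```

Emit:
servo_tool(commands=[[2, 0, 0, 0, 0, 0, 0], [1, 0, 0, 0, 0, 0, 0], [0, 0, 0, 0, 0, 0, 0]])

```text
t: 12.47
tool_pos: [572.8, 7.3, 42.8]
tcp_rot: [[-0.0, -0.212, 0.977], [0.0, 0.977, 0.212], [-1.0, 0.0, -0.0]]
ft_force: [-0.3, 0.1, -5.6]
gripper_width: 39.0
```

Emit:
servo_tool(commands=[[1, 0, 0, 0, 0, 0, 0], [0, 0, 0, 0, 0, 0, 0]])

```text
t: 12.63
tool_pos: [572.9, 7.3, 41.9]
tcp_rot: [[-0.0, -0.212, 0.977], [0.0, 0.977, 0.212], [-1.0, 0.0, -0.0]]
ft_force: [0.1, -0.4, -5.8]
gripper_width: 39.1
```

Emit:
servo_tool(commands=[[0.7, 0, 0, 0, 0, 0, 0], [0, 0, 0, 0, 0, 0, 0]])

```text
t: 12.8
tool_pos: [573.0, 7.3, 41.8]
tcp_rot: [[0.0, -0.212, 0.977], [-0.0, 0.977, 0.212], [-1.0, -0.0, 0.0]]
ft_force: [-4.4, -2.1, 5.4]
gripper_width: 38.9
```

Emit:
servo_tool(commands=[[0, 0, 0, 0, 0, 0, 1], [0, 0, 0, 0, 0, 0, 1], [0, 0, 0, 0, 0, 0, 1], [0, 0, 0, 0, 0, 0, 1], [-5, 0, 0, 0, 0, 0, 1], [-20, 0, 0, 0, 0, 0, 1], [-25, 0, 0, 0, 0, 0, 1], [-30, 0, 0, 0, 0, 0, 1], [-30, 0, 0, 0, 0, 0, 1], [-20, 0, 0, 0, 0, 0, 1]])

```text
t: 13.63
tool_pos: [573.4, 7.7, 174.3]
tcp_rot: [[0.002, -0.212, 0.977], [0.0, 0.977, 0.212], [-1.0, -0.0, 0.002]]
ft_force: [0.8, 0.3, -0.0]
gripper_width: 85.1
```

```bash
python3 plan.py 439.5 326.5 160 87.5 18 1
```

```text
from [573.4   7.7 174.3] jaw 102.25 F [ 0.8  0.3 -0. ] w 85.1 t 13.6333 j7 69.4
[0.8, 18.9, -3.5, 0.0143, 0.0001, -0.0, 1.0],
[0.8, 18.8, -3.8, 0.0143, 0.0001, -0.0, 1.0],
[0.8, 18.8, -4.1, 0.0143, 0.0001, -0.0, 1.0],
[0.8, 18.7, -4.3, 0.0143, 0.0001, -0.0, 1.0],
[0.8, 18.7, -4.6, 0.0143, 0.0001, -0.0, 1.0],
[0.8, 18.6, -4.9, 0.0143, 0.0001, -0.0, 1.0],
[0.8, 18.5, -5.1, 0.0143, 0.0001, -0.0, 1.0],
[0.8, 18.4, -5.4, 0.0143, 0.0001, -0.0, 1.0],
[0.8, 18.4, -5.6, 0.0143, 0.0001, -0.0, 1.0],
[0.8, 18.3, -5.9, 0.0143, 0.0001, -0.0, 1.0],
[0.8, 18.2, -6.2, 0.0143, 0.0001, -0.0, 1.0],
[0.8, 18.1, -6.4, 0.0143, 0.0001, -0.0, 1.0],
[0.8, 18.0, -6.7, 0.0143, 0.0001, -0.0, 1.0],
[0.8, 17.9, -6.9, 0.0143, 0.0001, -0.0, 1.0],
[0.8, 17.8, -7.2, 0.0143, 0.0001, -0.0, 1.0],
[0.8, 17.7, -7.5, 0.0143, 0.0001, -0.0, 1.0],
[0.8, 17.6, -7.7, 0.0143, 0.0001, -0.0, 1.0],
[0.8, 17.5, -8.0, 0.0143, 0.0001, -0.0, 1.0],
```

Emit:
servo_tool(commands=[[0.8, 18.9, -3.5, 0.0143, 0, 0, 1], [0.8, 18.8, -3.8, 0.0143, 0, 0, 1], [0.8, 18.8, -4.1, 0.0143, 0, 0, 1], [0.8, 18.7, -4.3, 0.0143, 0, 0, 1], [0.8, 18.7, -4.6, 0.0143, 0, 0, 1], [0.8, 18.6, -4.9, 0.0143, 0, 0, 1], [0.8, 18.5, -5.1, 0.0143, 0, 0, 1], [0.8, 18.4, -5.4, 0.0143, 0, 0, 1], [0.8, 18.4, -5.6, 0.0143, 0, 0, 1], [0.8, 18.3, -5.9, 0.0143, 0, 0, 1]])

```text
t: 14.47
tool_pos: [498.1, 185.4, 163.7]
tcp_rot: [[0.0, -0.07, 0.998], [0.0, 0.998, 0.07], [-1.0, 0.0, 0.0]]
ft_force: [0.7, 0.2, -0.5]
gripper_width: 85.2
```

Emit:
servo_tool(commands=[[0.8, 18.2, -6.2, 0.0143, 0, 0, 1], [0.8, 18.1, -6.4, 0.0143, 0, 0, 1], [0.8, 18, -6.7, 0.0143, 0, 0, 1], [0.8, 17.9, -6.9, 0.0143, 0, 0, 1], [0.8, 17.8, -7.2, 0.0143, 0, 0, 1], [0.8, 17.7, -7.5, 0.0143, 0, 0, 1], [0.8, 17.6, -7.7, 0.0143, 0, 0, 1], [0.8, 17.5, -8, 0.0143, 0, 0, 1], [0, 0, 0, 0, 0, 0, 1], [0, 0, 0, 0, 0, 0, 1]])

```text
t: 15.3
tool_pos: [438.5, 327.0, 157.2]
tcp_rot: [[0.0, 0.042, 0.999], [0.0, 0.999, -0.042], [-1.0, 0.0, 0.0]]
ft_force: [0.5, -1.2, -0.4]
gripper_width: 85.3
```

```bash
cat > s3.py <<'E'
from fit import *
print('-----')
for z,a,b in ((100,(126,37),(72,430)),(100,(200,45),(155,440))):
    A,B=unproj(D['top'],T3(a),z),unproj(D['top'],T3(b),z); v=A-B; print('rail yaw',np.degrees(np.arctan2(v[1],v[0])))
im=np.clip(D['top']['color'].astype(float)*2.2,0,255).astype(np.uint8)
save('w_top',cv2.resize(im[170:310,200:350],None,fx=4,fy=4,interpolation=2))
save('w_top2',cv2.resize(im[180:320,80:200],None,fx=4,fy=4,interpolation=2))
im=np.clip(D['side']['color'].astype(float)*2.2,0,255).astype(np.uint8)
save('w_side',cv2.resize(im[280:420,200:400],None,fx=4,fy=4,interpolation=2))
save('w_side2',cv2.resize(im[170:290,210:350],None,fx=4,fy=4,interpolation=2))
print(r.sense()['tool_pos'])
E
python3 s3.py | sed '1,/-----/d'
```

```text
Traceback (most recent call last):
  File "s3.py", line 1, in <module>
    from fit import *
  File "fit.py", line 24, in <module>
    mt=r.cut_out('top','post')[0]['mask'].astype(np.float32)
       ~~~~~~~~~~~~~~~~~~~~~~~^^^
IndexError: list index out of range
```

```bash
sed -n '1,11p' fit.py > fitb.py; echo "T3=lambda c:px(c,4,(95,180))" >> fitb.py; sed -i 's/from fit import/from fitb import/' s3.py; python3 s3.py
```

```text
-----
rail yaw -3.0900479437915758
rail yaw -2.1527690007336497
[439.45687826 325.50671089 156.98051233]
```

View pics/w_top.png

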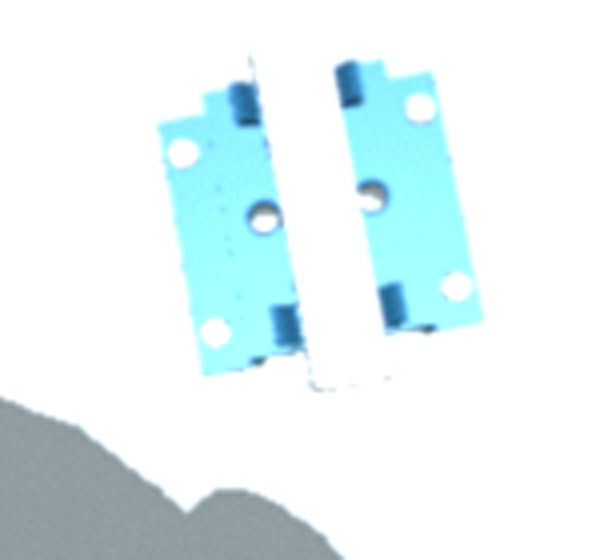

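View pics/w_side.png

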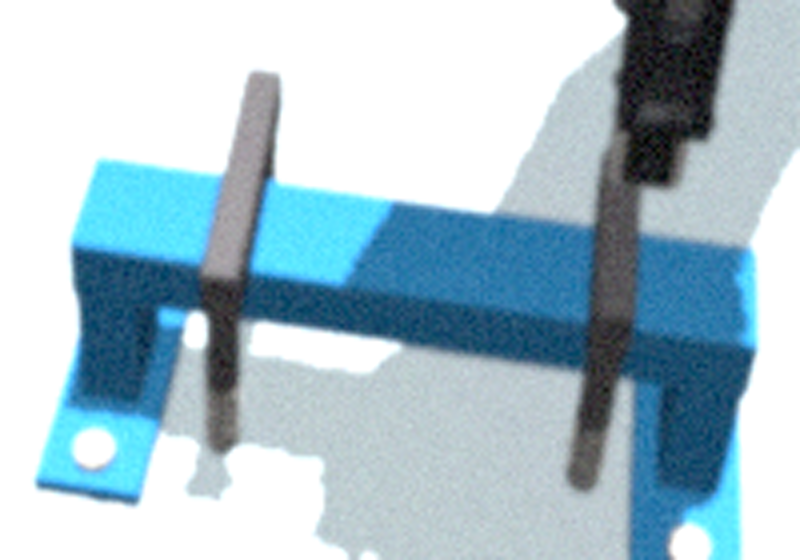

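View pics/w_side2.png

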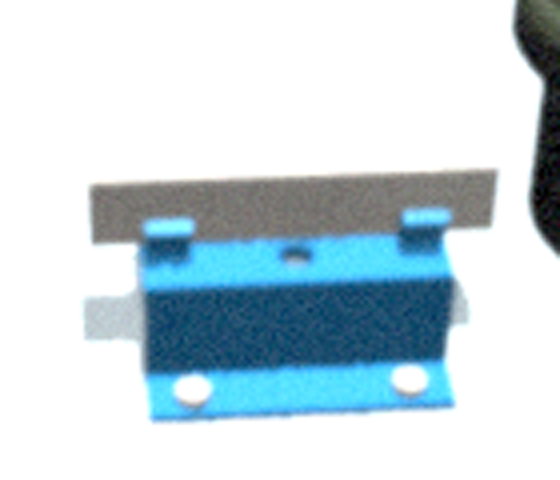

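View pics/w_top2.png

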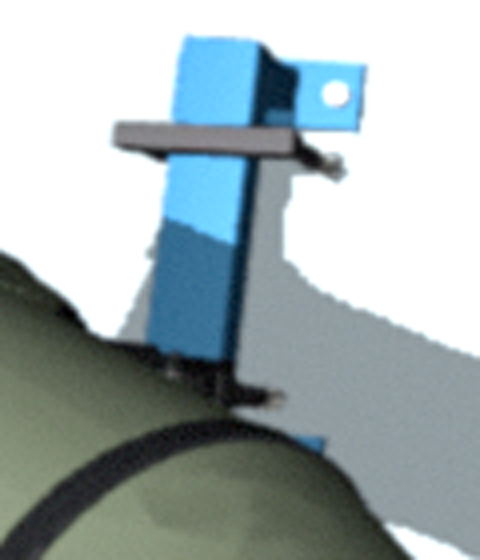

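Emit:
servo_tool(commands=[[20, 1, 0, 0, 0, 0, 1], [20, 0, 0, 0, 0, 0, 1], [15, 0, 0, 0, 0, 0, 1], [0, 0, 0, 0, 0, 0, 1], [0, 0, 0, 0, 0, 0, 1]])

```text
t: 16.02
tool_pos: [439.0, 326.9, 101.9]
tcp_rot: [[-0.001, 0.044, 0.999], [-0.0, 0.999, -0.044], [-1.0, -0.0, -0.001]]
ft_force: [-1.3, 0.4, 0.0]
gripper_width: 85.2
```

```bash
python3 - <<'E'
from fitb import *
im=np.clip(D['side']['color'].astype(float)*2.2,0,255).astype(np.uint8)
save('v_side',cv2.resize(im[270:420,300:400],None,fx=6,fy=6,interpolation=2)[:600])
im=np.clip(D['top']['color'].astype(float)*2.2,0,255).astype(np.uint8)
save('v_top',cv2.resize(im[220:320,80:180],None,fx=6,fy=6,interpolation=2))
print(r.sense()['tool_pos'])
E
```

```text
[439.44479905 327.46120188 102.86895391]
```

View pics/v_side.png

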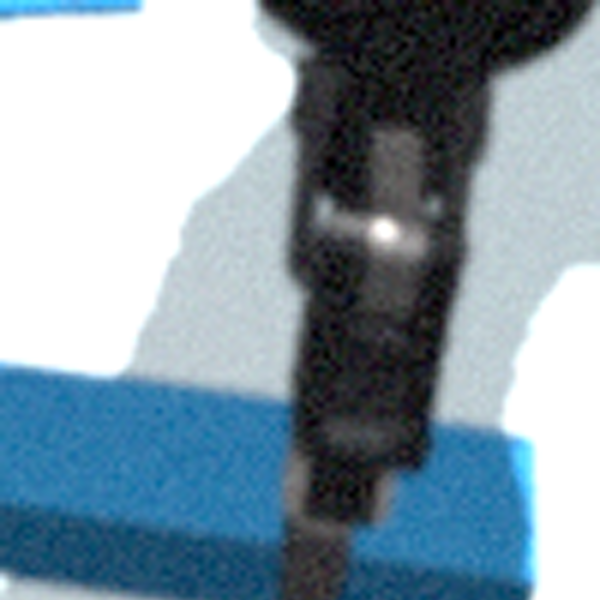

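View pics/v_top.png

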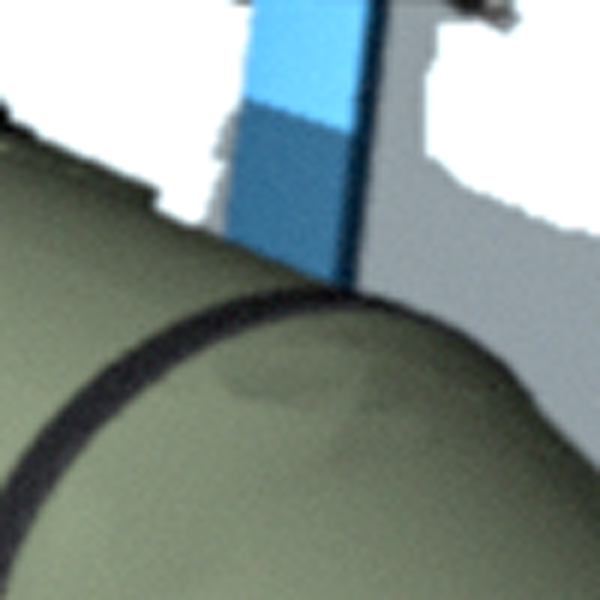

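```bash
python3 - <<'E'
from fitb import *
d=D['side']
for z in (125,132,140,146): print(z,[np.round(proj(d,[439.4-2.*np.sin(0)+0.044*dy,327.4+dy,z])[0],1).tolist() for dy in (43,50,57)])
for y in (325,327.5): print('crown end',proj(d,[439.5+1.6,y+36,112]))
E
```

```text
125 [[353.1, 363.4], [353.0, 368.0], [352.8, 372.6]]
132 [[353.8, 360.0], [353.6, 364.6], [353.4, 369.2]]
140 [[354.6, 356.1], [354.4, 360.6], [354.2, 365.3]]
146 [[355.1, 353.0], [354.9, 357.6], [354.8, 362.3]]
crown end [[352.05658628 363.62610416]]
crown end [[352.0717175  365.21936875]]
```

Emit:
servo_tool(commands=[[8, 0, 0, 0, 0, 0, 1], [8, 0, 0, 0, 0, 0, 1], [8, 0, 0, 0, 0, 0, 1], [0, 0, 0, 0, 0, 0, 1]])

```text
t: 16.55
tool_pos: [438.4, 326.5, 76.1]
tcp_rot: [[-0.002, 0.044, 0.999], [-0.001, 0.999, -0.044], [-1.0, -0.001, -0.002]]
ft_force: [-1.0, -0.3, 0.2]
gripper_width: 85.7
```

Emit:
servo_tool(commands=[[6, 0, 0, 0, 0, 0, 1], [5, 0, 0, 0, 0, 0, 1], [4, 0, 0, 0, 0, 0, 1], [0, 0, 0, 0, 0, 0, 1], [0, 0, 0, 0, 0, 0, 1]])

```text
t: 16.97
tool_pos: [438.9, 327.2, 62.7]
tcp_rot: [[-0.0, 0.044, 0.999], [-0.0, 0.999, -0.044], [-1.0, -0.0, -0.0]]
ft_force: [-0.4, -0.5, 0.1]
gripper_width: 85.7
```

Emit:
servo_tool(commands=[[4, 0, 0, 0, 0, 0, 1], [3, 0, 0, 0, 0, 0, 1], [0, 0, 0, 0, 0, 0, 1]])

```text
t: 17.22
tool_pos: [438.9, 327.0, 55.4]
tcp_rot: [[-0.0, 0.044, 0.999], [-0.0, 0.999, -0.044], [-1.0, -0.0, -0.0]]
ft_force: [-0.2, 0.4, 0.2]
gripper_width: 85.5
```

Emit:
servo_tool(commands=[[0, 0, 0, 0, 0, 0, 0], [0, 0, 0, 0, 0, 0, 0], [0, 0, 0, 0, 0, 0, 0], [0, 0, 0, 0, 0, 0, 0], [0, 0, 0, 0, 0, 0, 0]], newtons=60)

```text
t: 17.63
tool_pos: [439.1, 327.3, 56.2]
tcp_rot: [[0.0, 0.044, 0.999], [0.0, 0.999, -0.044], [-1.0, 0.0, 0.0]]
ft_force: [-2.4, -0.9, 5.3]
gripper_width: 71.2
```

Emit:
servo_tool(commands=[[-4, 0, 0, 0, 0, 0, 0], [-8, 0, 0, 0, 0, 0, 0], [-12, 0, 0, 0, 0, 0, 0], [-15, 0, 0, 0, 0, 0, 0], [-15, 0, 0, 0, 0, 0, 0], [-15, 0, 0, 0, 0, 0, 0], [-15, 0, 0, 0, 0, 0, 0], [-15, 0, 0, 0, 0, 0, 0], [-10, 0, 0, 0, 0, 0, 0], [0, 0, 0, 0, 0, 0, 0]])

```text
t: 18.47
tool_pos: [439.7, 327.8, 167.4]
tcp_rot: [[0.003, 0.044, 0.999], [0.002, 0.999, -0.044], [-1.0, 0.002, 0.002]]
ft_force: [-0.1, -0.5, -3.6]
gripper_width: 70.6
```

```bash
python3 plan.py 571.2 6.8 165 102.2 20 0; python3 - <<'E'
from fitb import *
im=np.clip(D['side']['color'].astype(float)*2.2,0,255).astype(np.uint8)
save('u_side',cv2.resize(im[220:420,200:400],None,fx=3,fy=3,interpolation=2)[:600])
E
```

```text
from [439.7 327.8 167.4] jaw 87.47 F [-0.1 -0.5 -3.6] w 70.6 t 18.4667 j7 19.3
[0.1, -15.7, 7.3, -0.0129, 0.0001, -0.0001, 0.0],
[0.1, -15.8, 7.1, -0.0129, 0.0001, -0.0001, 0.0],
[0.1, -15.9, 6.9, -0.0129, 0.0001, -0.0001, 0.0],
[0.1, -16.0, 6.7, -0.0129, 0.0001, -0.0001, 0.0],
[0.1, -16.1, 6.5, -0.0129, 0.0001, -0.0001, 0.0],
[0.1, -16.2, 6.2, -0.0129, 0.0001, -0.0001, 0.0],
[0.1, -16.3, 6.0, -0.0129, 0.0001, -0.0001, 0.0],
[0.1, -16.3, 5.8, -0.0129, 0.0001, -0.0001, 0.0],
[0.1, -16.4, 5.6, -0.0129, 0.0001, -0.0001, 0.0],
[0.1, -16.5, 5.4, -0.0129, 0.0001, -0.0001, 0.0],
[0.1, -16.5, 5.2, -0.0129, 0.0001, -0.0001, 0.0],
[0.1, -16.6, 5.0, -0.0129, 0.0001, -0.0001, 0.0],
[0.1, -16.7, 4.8, -0.0129, 0.0001, -0.0001, 0.0],
[0.1, -16.7, 4.6, -0.0129, 0.0001, -0.0001, 0.0],
[0.1, -16.8, 4.3, -0.0129, 0.0001, -0.0001, 0.0],
[0.1, -16.8, 4.1, -0.0129, 0.0001, -0.0001, 0.0],
[0.1, -16.9, 3.9, -0.0129, 0.0001, -0.0001, 0.0],
[0.1, -16.9, 3.7, -0.0129, 0.0001, -0.0001, 0.0],
[0.1, -17.0, 3.5, -0.0129, 0.0001, -0.0001, 0.0],
[0.1, -17.0, 3.3, -0.0129, 0.0001, -0.0001, 0.0],
```

View pics/u_side.png

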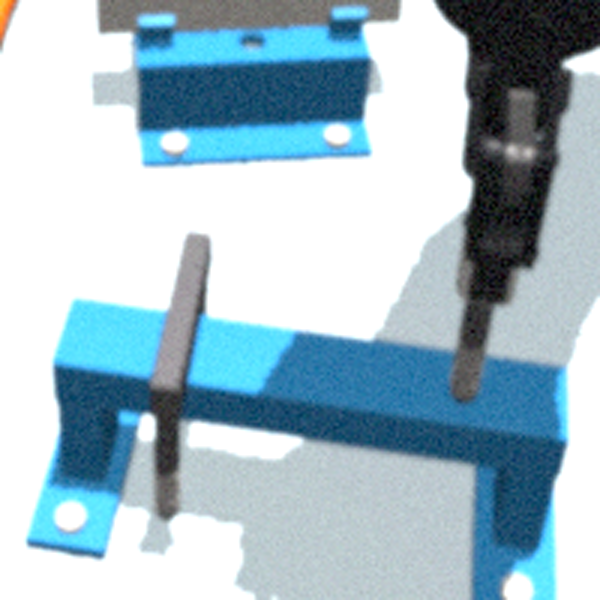

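Emit:
servo_tool(commands=[[0.1, -15.7, 7.3, -0.0129, 0, 0, 0], [0.1, -15.8, 7.1, -0.0129, 0, 0, 0], [0.1, -15.9, 6.9, -0.0129, 0, 0, 0], [0.1, -16, 6.7, -0.0129, 0, 0, 0], [0.1, -16.1, 6.5, -0.0129, 0, 0, 0], [0.1, -16.2, 6.2, -0.0129, 0, 0, 0], [0.1, -16.3, 6, -0.0129, 0, 0, 0], [0.1, -16.3, 5.8, -0.0129, 0, 0, 0], [0.1, -16.4, 5.6, -0.0129, 0, 0, 0], [0.1, -16.5, 5.4, -0.0129, 0, 0, 0]])

```text
t: 19.4
tool_pos: [504.6, 165.7, 163.0]
tcp_rot: [[-0.001, -0.086, 0.996], [-0.0, 0.996, 0.086], [-1.0, -0.0, -0.001]]
ft_force: [-0.0, 1.3, -3.0]
gripper_width: 71.2
```

Emit:
servo_tool(commands=[[0.1, -16.5, 5.2, -0.0129, 0, 0, 0], [0.1, -16.6, 5, -0.0129, 0, 0, 0], [0.1, -16.7, 4.8, -0.0129, 0, 0, 0], [0.1, -16.7, 4.6, -0.0129, 0, 0, 0], [0.1, -16.8, 4.3, -0.0129, 0, 0, 0], [0.1, -16.8, 4.1, -0.0129, 0, 0, 0], [0.1, -16.9, 3.9, -0.0129, 0, 0, 0], [0.1, -16.9, 3.7, -0.0129, 0, 0, 0], [0.1, -17, 3.5, -0.0129, 0, 0, 0], [0.1, -17, 3.3, -0.0129, 0, 0, 0]])

```text
t: 20.23
tool_pos: [570.5, 5.6, 161.9]
tcp_rot: [[-0.002, -0.213, 0.977], [0.0, 0.977, 0.213], [-1.0, 0.0, -0.002]]
ft_force: [0.2, 0.7, -2.5]
gripper_width: 71.2
```

Emit:
servo_tool(commands=[[0, 0, 0, 0, 0, 0, 0], [0, 0, 0, 0, 0, 0, 0], [0, 0, 0, 0, 0, 0, 0]])

```text
t: 20.48
tool_pos: [570.3, 7.0, 162.3]
tcp_rot: [[-0.001, -0.213, 0.977], [0.001, 0.977, 0.213], [-1.0, 0.001, -0.001]]
ft_force: [-0.2, 0.4, -3.6]
gripper_width: 70.7
```

```bash
python3 plan.py 571.2 6.8 150 102.2 2 0; python3 - <<'E'
from fitb import *
im=np.clip(D['side']['color'].astype(float)*2.2,0,255).astype(np.uint8)
save('t_side',cv2.resize(im[120:270,210:350],None,fx=4,fy=4,interpolation=2)[:600])
im=np.clip(D['top']['color'].astype(float)*2.2,0,255).astype(np.uint8)
save('t_top',cv2.resize(im[140:290,210:350],None,fx=4,fy=4,interpolation=2))
E
```

```text
from [570.3   7.  162.3] jaw 102.27 F [-0.2  0.4 -3.6] w 70.7 t 20.4833 j7 68.8
[6.1, -0.2, 0.4, 0.0006, -0.0005, -0.0004, 0.0],
[6.1, -0.2, 0.4, 0.0006, -0.0005, -0.0004, 0.0],
```

View pics/t_side.png

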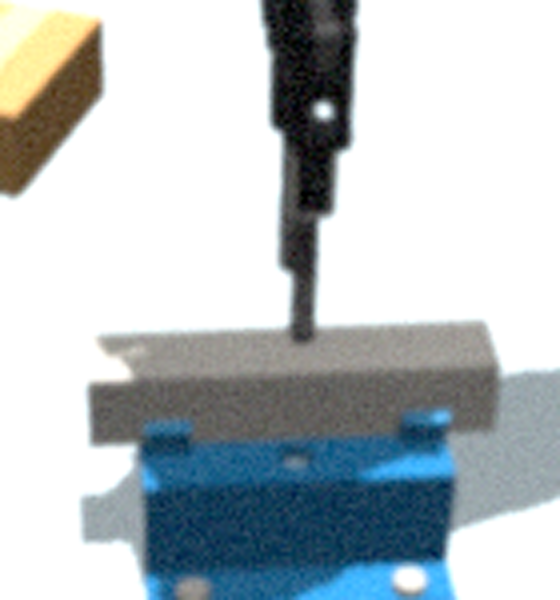

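View pics/t_top.png

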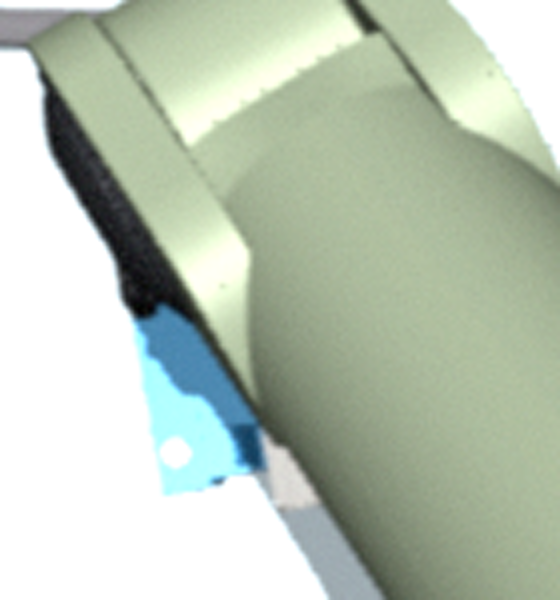

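```bash
python3 - <<'E'
from fitb import *
d=D['side']
a=np.radians(12.1)
for z in (60,126,160,206): print(z,proj(d,[571.3-30*np.sin(a),6.9+30*np.cos(a),z]))
print(proj(d,[572.3-30*np.sin(a),6.9+30*np.cos(a),126]))
g=D['side']['color'].astype(float).sum(2)
for row in (190,194,198,201,203,205): print(row,(g[row,272:300]/3).round().astype(int).tolist())
for row in (232,233,234,235,236): print(row,(g[row,272:300]/3).round().astype(int).tolist())
E
```

```text
60 [[283.46784957 233.03472029]]
126 [[284.66857168 205.35767848]]
160 [[285.32835143 190.14953691]]
206 [[286.27009492 168.44203779]]
[[284.13505259 205.30991638]]
190 [140, 139, 138, 140, 140, 136, 141, 141, 139, 131, 102, 67, 35, 30, 32, 30, 60, 99, 127, 139, 137, 138, 138, 141, 137, 138, 138, 140]
194 [139, 139, 141, 139, 141, 141, 139, 141, 138, 126, 92, 53, 30, 32, 24, 40, 71, 112, 133, 137, 137, 141, 139, 141, 141, 137, 141, 140]
198 [138, 139, 142, 139, 139, 141, 140, 137, 137, 122, 88, 52, 31, 25, 31, 40, 80, 118, 134, 140, 140, 141, 140, 138, 141, 139, 140, 141]
201 [115, 117, 117, 114, 113, 118, 113, 110, 107, 92, 68, 40, 28, 31, 30, 37, 55, 90, 98, 106, 103, 99, 95, 93, 93, 99, 98, 95]
203 [76, 76, 74, 74, 73, 75, 73, 74, 71, 66, 51, 35, 26, 23, 30, 37, 52, 64, 70, 68, 67, 69, 68, 71, 70, 72, 68, 67]
205 [66, 69, 67, 66, 68, 70, 66, 68, 67, 68, 65, 48, 44, 43, 47, 53, 64, 65, 67, 68, 68, 66, 67, 68, 64, 69, 65, 71]
232 [41, 40, 46, 37, 44, 43, 37, 40, 37, 29, 33, 32, 25, 24, 28, 33, 40, 47, 43, 47, 40, 41, 42, 38, 39, 37, 43, 36]
233 [38, 40, 38, 47, 46, 43, 35, 28, 29, 29, 32, 36, 34, 33, 32, 26, 28, 41, 43, 38, 39, 43, 41, 45, 43, 44, 43, 37]
234 [43, 42, 38, 45, 40, 38, 42, 40, 29, 39, 45, 50, 44, 42, 37, 34, 37, 40, 40, 46, 44, 39, 41, 40, 39, 42, 40, 41]
235 [38, 40, 38, 38, 39, 44, 40, 34, 38, 50, 56, 61, 58, 53, 46, 37, 44, 41, 42, 43, 40, 42, 41, 42, 40, 42, 42, 41]
236 [42, 39, 41, 40, 41, 39, 43, 39, 45, 47, 53, 59, 56, 56, 47, 42, 43, 36, 39, 35, 42, 42, 37, 37, 42, 45, 42, 40]
```

```bash
python3 plan.py 570.9 6.9 112 102.15 3 0
```

```text
from [570.6   7.2 162.9] jaw 102.31 F [-0.2 -0.3 -3.3] w 70.7 t 20.6833 j7 68.9
[17.0, -0.1, 0.1, 0.0009, -0.0, -0.0, 0.0],
[17.0, -0.1, 0.1, 0.0009, -0.0, -0.0, 0.0],
[17.0, -0.1, 0.1, 0.0009, -0.0, -0.0, 0.0],
```

Emit:
servo_tool(commands=[[12, -0.2, 0.3, 0.001, 0, 0, 0], [12, 0, 0, 0.001, 0, 0, 0], [12, 0, 0, 0, 0, 0, 0], [10, 0, 0, 0, 0, 0, 0], [5, 0, 0, 0, 0, 0, 0], [0, 0, 0, 0, 0, 0, 0], [0, 0, 0, 0, 0, 0, 0], [0, 0, 0, 0, 0, 0, 0]])

```text
t: 21.35
tool_pos: [571.4, 6.5, 112.3]
tcp_rot: [[0.001, -0.21, 0.978], [0.0, 0.978, 0.21], [-1.0, 0.0, 0.001]]
ft_force: [0.0, 0.6, -3.4]
gripper_width: 71.0
```

```bash
python3 plan.py 570.9 6.9 95 102.15 3 0; python3 - <<'E'
from fitb import *
im=np.clip(D['side']['color'].astype(float)*2.5,0,255).astype(np.uint8)
save('q_side',cv2.resize(im[170:260,240:330],None,fx=6,fy=6,interpolation=2)[:600])
g=D['side']['color'].astype(float).sum(2)
for row in range(208,238,2): print(row,(g[row,275:295]/3).round().astype(int).tolist())
d=D['side'];a=np.radians(12.1)
for z in (60,75,90,100): print(z,proj(d,[571.3-30*np.sin(a),6.9+30*np.cos(a),z]))
E
```

```text
from [571.4   6.5 112.3] jaw 102.15 F [ 0.   0.6 -3.4] w 71.0 t 21.35 j7 65.9
[5.8, 0.2, -0.1, -0.0, 0.0002, -0.0, 0.0],
[5.8, 0.2, -0.1, -0.0, 0.0002, -0.0, 0.0],
[5.8, 0.2, -0.1, -0.0, 0.0002, -0.0, 0.0],
208 [69, 66, 66, 68, 72, 61, 48, 34, 14, 20, 18, 20, 40, 61, 66, 69, 69, 71, 71, 71]
210 [67, 73, 67, 65, 69, 63, 48, 30, 22, 24, 17, 32, 40, 62, 68, 68, 71, 68, 70, 69]
212 [69, 75, 66, 69, 71, 62, 47, 35, 30, 25, 31, 37, 49, 54, 65, 65, 64, 68, 63, 64]
214 [55, 50, 52, 54, 53, 42, 39, 36, 28, 27, 31, 31, 38, 47, 49, 47, 48, 47, 43, 49]
216 [43, 45, 47, 44, 45, 43, 40, 35, 26, 27, 34, 36, 42, 44, 41, 45, 48, 47, 43, 46]
218 [43, 45, 43, 48, 40, 39, 40, 32, 35, 35, 38, 34, 34, 45, 47, 44, 44, 44, 45, 47]
220 [45, 48, 46, 45, 46, 37, 35, 32, 24, 31, 33, 34, 38, 36, 43, 44, 40, 43, 45, 45]
222 [43, 46, 47, 45, 44, 39, 39, 31, 32, 33, 32, 35, 40, 41, 47, 44, 40, 42, 42, 43]
224 [43, 48, 43, 46, 44, 38, 30, 27, 28, 30, 37, 36, 41, 40, 43, 43, 45, 42, 45, 47]
226 [48, 47, 42, 43, 39, 42, 38, 34, 27, 26, 34, 37, 41, 46, 43, 42, 43, 44, 40, 46]
228 [48, 49, 46, 46, 45, 44, 41, 46, 42, 41, 43, 44, 45, 44, 46, 45, 45, 47, 46, 48]
230 [47, 44, 37, 45, 40, 42, 39, 46, 40, 42, 44, 41, 44, 43, 43, 38, 40, 46, 42, 44]
232 [46, 43, 39, 46, 40, 37, 33, 34, 34, 30, 31, 30, 39, 38, 40, 40, 45, 35, 37, 42]
234 [42, 39, 43, 42, 36, 36, 45, 48, 48, 50, 41, 39, 33, 34, 44, 40, 42, 42, 38, 36]
236 [43, 41, 45, 40, 39, 43, 48, 57, 56, 57, 53, 51, 43, 42, 39, 46, 42, 41, 46, 43]
60 [[283.46784957 233.03472029]]
75 [[283.73196244 226.94683129]]
90 [[284.00112077 220.7426428 ]]
100 [[284.18343454 216.54025005]]
```

View pics/q_side.png

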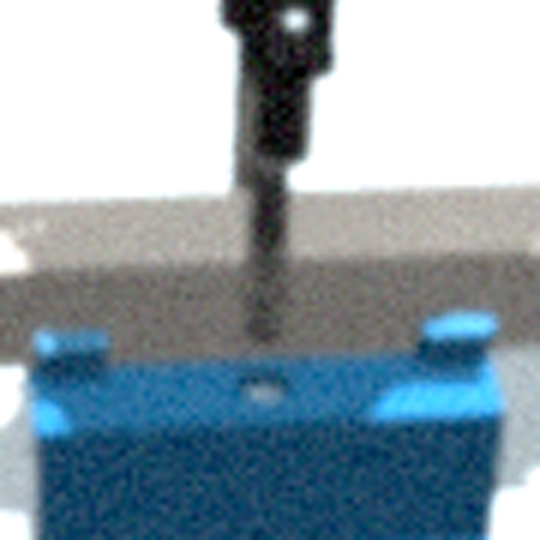

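Emit:
servo_tool(commands=[[4, 0, 0, 0, 0, 0, 0], [4, 0, 0, 0, 0, 0, 0], [4, 0, 0, 0, 0, 0, 0], [3, 0, 0, 0, 0, 0, 0], [0, 0, 0, 0, 0, 0, 0]])

```text
t: 21.87
tool_pos: [570.8, 6.3, 96.1]
tcp_rot: [[-0.001, -0.21, 0.978], [0.0, 0.978, 0.21], [-1.0, 0.0, -0.001]]
ft_force: [0.3, -0.6, -2.7]
gripper_width: 71.0
```

Emit:
servo_tool(commands=[[1.5, 0, 0, 0, 0, 0, 0], [1.5, 0, 0, 0, 0, 0, 0], [0, 0, 0, 0, 0, 0, 0]])

```text
t: 22.12
tool_pos: [571.1, 6.4, 93.7]
tcp_rot: [[-0.0, -0.21, 0.978], [0.0, 0.978, 0.21], [-1.0, 0.0, -0.0]]
ft_force: [-0.1, 1.4, -3.1]
gripper_width: 71.1
```

Emit:
servo_tool(commands=[[1.5, 0, 0, 0, 0, 0, 0], [1.5, 0, 0, 0, 0, 0, 0], [0, 0, 0, 0, 0, 0, 0]])

```text
t: 22.37
tool_pos: [571.0, 6.4, 90.6]
tcp_rot: [[-0.0, -0.21, 0.978], [0.0, 0.978, 0.21], [-1.0, 0.0, -0.0]]
ft_force: [0.6, -0.2, -3.2]
gripper_width: 71.2
```

Emit:
servo_tool(commands=[[2, 0, 0, 0, 0, 0, 0], [2, 0, 0, 0, 0, 0, 0], [2, 0, 0, 0, 0, 0, 0], [2, 0, 0, 0, 0, 0, 0], [0, 0, 0, 0, 0, 0, 0]])

```text
t: 22.78
tool_pos: [570.9, 6.3, 82.4]
tcp_rot: [[-0.001, -0.21, 0.978], [-0.0, 0.978, 0.21], [-1.0, 0.0, -0.001]]
ft_force: [-1.2, 0.9, -3.4]
gripper_width: 71.0
```

Emit:
servo_tool(commands=[[3, 0, 0, 0, 0, 0, 0], [3, 0, 0, 0, 0, 0, 0], [3, 0, 0, 0, 0, 0, 0], [0, 0, 0, 0, 0, 0, 0]])

```text
t: 23.12
tool_pos: [570.9, 6.3, 73.2]
tcp_rot: [[-0.001, -0.21, 0.978], [0.0, 0.978, 0.21], [-1.0, 0.0, -0.001]]
ft_force: [-0.2, -0.4, -4.0]
gripper_width: 70.7
```

Emit:
servo_tool(commands=[[3, 0, 0, 0, 0, 0, 0], [3, 0, 0, 0, 0, 0, 0], [3, 0, 0, 0, 0, 0, 0], [0, 0, 0, 0, 0, 0, 0]])

```text
t: 23.45
tool_pos: [570.9, 6.3, 64.3]
tcp_rot: [[-0.001, -0.21, 0.978], [0.0, 0.978, 0.21], [-1.0, 0.0, -0.001]]
ft_force: [-0.1, -0.4, -3.7]
gripper_width: 71.4
```

Emit:
servo_tool(commands=[[3, 0, 0, 0, 0, 0, 0], [2, 0, 0, 0, 0, 0, 0], [1.5, 0, 0, 0, 0, 0, 0], [0, 0, 0, 0, 0, 0, 0]])

```text
t: 23.78
tool_pos: [571.0, 6.3, 58.1]
tcp_rot: [[-0.0, -0.21, 0.978], [-0.0, 0.978, 0.21], [-1.0, 0.0, -0.0]]
ft_force: [-0.2, 0.6, -4.1]
gripper_width: 71.0
```

Emit:
servo_tool(commands=[[1, 0, 0, 0, 0, 0, 0], [0, 0, 0, 0, 0, 0, 0]])

```text
t: 23.95
tool_pos: [571.1, 6.4, 57.3]
tcp_rot: [[-0.0, -0.21, 0.978], [0.0, 0.978, 0.21], [-1.0, 0.0, -0.0]]
ft_force: [-0.9, -0.4, -2.8]
gripper_width: 70.8
```

Emit:
servo_tool(commands=[[0.8, 0, 0, 0, 0, 0, 0], [0, 0, 0, 0, 0, 0, 0]])

```text
t: 24.12
tool_pos: [571.2, 6.4, 56.6]
tcp_rot: [[0.0, -0.21, 0.978], [0.0, 0.978, 0.21], [-1.0, -0.0, 0.0]]
ft_force: [-0.1, -0.4, -3.0]
gripper_width: 70.3
```

Emit:
servo_tool(commands=[[0.7, 0, 0, 0, 0, 0, 0], [0, 0, 0, 0, 0, 0, 0]])

```text
t: 24.28
tool_pos: [571.2, 6.4, 56.3]
tcp_rot: [[0.0, -0.21, 0.978], [-0.0, 0.978, 0.21], [-1.0, -0.0, 0.0]]
ft_force: [-2.6, -1.0, 2.9]
gripper_width: 71.2
```

Emit:
servo_tool(commands=[[0.6, 0, 0, 0, 0, 0, 0], [0, 0, 0, 0, 0, 0, 0]])

```text
t: 24.45
tool_pos: [571.3, 6.4, 56.2]
tcp_rot: [[0.001, -0.21, 0.978], [-0.001, 0.978, 0.21], [-1.0, -0.001, 0.0]]
ft_force: [-6.1, -1.7, 15.9]
gripper_width: 71.0
```

Emit:
servo_tool(commands=[[0, 0, 0, 0, 0, 0, 1], [0, 0, 0, 0, 0, 0, 1], [0, 0, 0, 0, 0, 0, 1], [0, 0, 0, 0, 0, 0, 1], [-5, 0, 0, 0, 0, 0, 1], [-10, 0, 0, 0, 0, 0, 1], [-20, 0, 0, 0, 0, 0, 1], [-30, 0, 0, 0, 0, 0, 1], [-30, 0, 0, 0, 0, 0, 1], [-25, 0, 0, 0, 0, 0, 1]])

```text
t: 25.28
tool_pos: [571.3, 6.8, 178.1]
tcp_rot: [[0.001, -0.211, 0.977], [0.0, 0.977, 0.211], [-1.0, 0.0, 0.001]]
ft_force: [0.5, 0.4, -0.3]
gripper_width: 85.3
```

Emit:
servo_tool(commands=[[-8, 20, -20, 0, 0, 0, 1], [0, 20, -25, 0, 0, 0, 1], [0, 20, -25, 0, 0, 0, 1], [0, 20, -25, 0, 0, 0, 1], [0, 20, -20, 0, 0, 0, 1], [0, 20, -10, 0, 0, 0, 1], [0, 20, 0, 0, 0, 0, 1], [0, 20, 0, 0, 0, 0, 1], [0, 15, 0, 0, 0, 0, 1], [0, 0, 0, 0, 0, 0, 1]])

```text
t: 26.12
tool_pos: [411.5, 154.1, 184.4]
tcp_rot: [[0.001, -0.214, 0.977], [0.001, 0.977, 0.214], [-1.0, 0.001, 0.002]]
ft_force: [0.8, 0.5, 0.5]
gripper_width: 85.5
```

```bash
python3 - <<'E'
from fitb import *
for c,(a,b,e,f) in dict(side=(150,290,200,350),top=(160,300,200,350)).items():
    im=np.clip(D[c]['color'].astype(float)*2.2,0,255).astype(np.uint8)
    save('f_'+c,cv2.resize(im[a:b,e:f],None,fx=4,fy=4,interpolation=2)); save('ff_'+c,D[c]['color'])
s=r.sense();print(s['t'],s['tool_pos'],s['ft_force'])
E
```

```text
26.2167 [412.07823121 151.49557195 183.87519947] [ 0.36723905 -0.31812104 -0.48468277]
```

View pics/f_side.png

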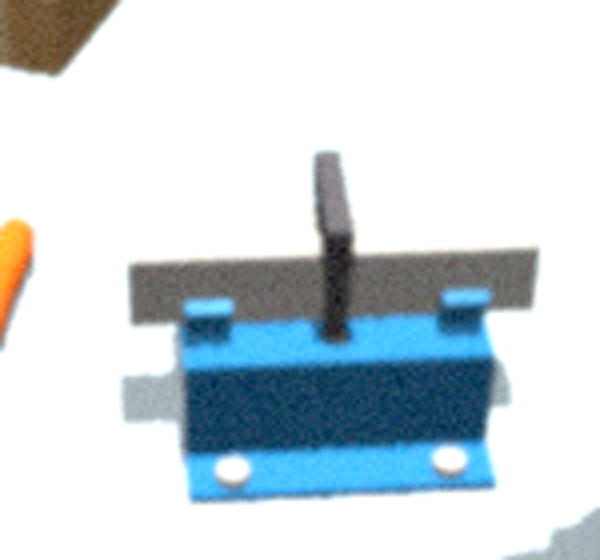

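View pics/ff_top.png

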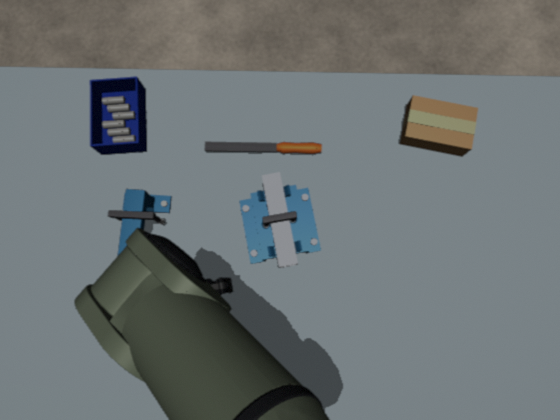

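View pics/f_top.png

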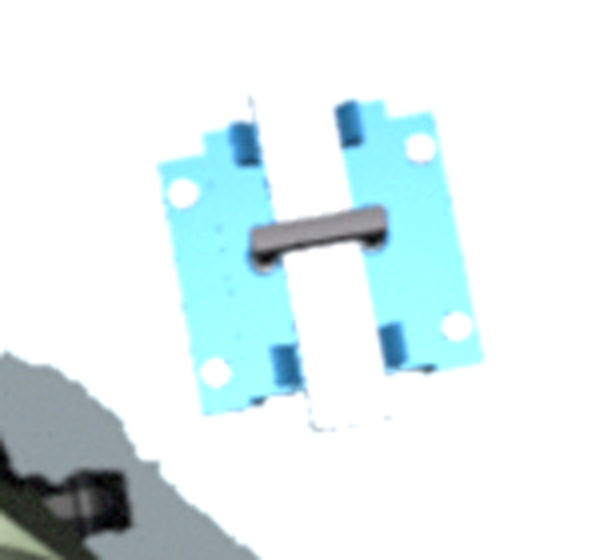

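```bash
python3 - <<'E'
from fitb import *
S=lambda c:px(c,4,(200,150)); T=lambda c:px(c,4,(200,160))
solve([('side',S((130,264)),(100,20,100)),('side',S((538,248)),(-100,20,100)),('side',S((537,305)),(-100,20,60)),('side',S((131,324)),(100,20,60))],[571,6,.2])
solve([('side',S(c),(a,b,124)) for c,a,b in (((317,154),7,-36),((340,154),-7,-36),((352,233),-7,36),((324,234),7,36))],[571,6,.2])
print(r.sense()['joint_velocities'].round(1))
r.hand_in()
E
```

```text
[570.93   4.21] 12.92
[[-0.4, -0.8], [1.2, -1.2], [-0.5, 0.8], [-0.0, 0.8]]
[571.25   8.62] 9.84
[[-0.7, -0.8], [0.6, -0.8], [0.3, 0.7], [-0.3, 0.6]]
[ 0.3  0.1  0.1  0.   0.1 -0.2 -0.2]
the job is handed in; nothing more can be done
```

The tube is in the bracket's cradle and the narrow U-clamp is pushed home over it. I let go and handed the job in at about 26 s of the 58 s limit.

- **First grasp missed:** the reported tool height was about 29.6 mm lower than the real fingertips. I found this by touching the tube's top lightly, and corrected for it from then on.
- **Tube:** it went down without touching the lugs and landed at the expected height. The last side picture puts its centre about 0.4 mm in x from the bracket's (571 against 571.3).
- **Clamp:** both legs went through the holes with no side force. Resistance came only at the height where the crown meets the tube, and I pushed with about 16–20 N before letting go.
- **After release:** the pictures show both legs in the holes and the crown across the tube. The wide clamp and the file looked unmoved by eye, and the arm was clear and touching nothing.
- **Checks that disagreed:** rough corner fits from the last side picture were off by a few millimetres in y. They gave 4.2 mm for the tube and 8.6 mm for the clamp, against about 6.9 mm for the bracket. They were also off by 1–2° in angle, with residuals near 1 pixel. I put this down to the coarse corner readings, since contact heights and pictures fit a proper seating, but I didn't measure it more closely.

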